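# Unstack the check weights into their seats

## Robot

A 6-joint arm with a two-finger parallel gripper is mounted at the origin on a cart in front of the work surface, level with it; the furniture and walls round the work are solid. World frame = base frame: x ahead of the robot, y to its left, z up, the work surface at z = 0. Lengths are in mm, angles in rad, forces in N, time in s.
With the tool pointing down it reaches from about 425 to 925 mm from the base axis. Payload 12.5 kg.
Tool frame: the origin (TCP) lies at the very end of the fingers, on their centre line; the grasp point (between the pads) lies 19 mm behind it; y points along the fingers, x is the direction in which the jaws open and shut, and the axes are right-handed (so a half turn about y gives the same grasp; the last joint's range is limited). The gripper opens to 85 mm and grips with 20 to 120 N. Pads are 22 mm wide; open, the fingers measure 114 mm over their backs; the gripper's body (76 mm by 85 mm) begins 54 mm behind the grasp point. The pads swing forward as they close: fully open they stand 13 mm farther back than shut.
Start: joints at [1.132, 0.491, 1.559, -0, 1.092, -0.106], TCP at [204.166, 590.732, 199.327] pointing down, gripper open.
Joint ranges: [-3.1, 3.1], [-0.84, 2.19], [0.05, 2.79], [-1.13, 4.28], [0.06, 2.93], [-2.69, 2.69]. Speed limits (rad/s): [2.22, 2.22, 2.79, 3.14, 3.14, 3.14].

## Interface

Orientations are given as a unit quaternion [x, y, z, w].
In Python, from workcell import * gives the robot as it stands.
- The arm moves only by the tool drive_tool, never from a script. Its argument "rows" is a list of rows, each a list of 7 numbers: the shift along the tool's x, y, z in mm, then the turn, a rotation vector about the tool's x, y, z in rad, then the finger opening in mm, from 0 to 85.4. A call has 1 to 20 rows; each row shifts and turns the commanded pose from where the row before left it, along the tool's axes as they then stand; what a row does not reach is not made up. A row lasts 1/8 s, in which the tool goes at most 62.5 mm and 10.7 degrees, less where a joint would pass 70% of its speed; a pose out of reach is approached as far as the arm can. A call is refused whole if a number of a shift passes 62.5 or a number of a turn 0.188, either way. A call with a gripper value outside its range is refused whole. The fingers move at their own pace and stop on an object; "newtons" is the grip in N (left out, the last holds). Time passes only in rows, so rows that do not move let the fingers close. It gives the time, the measured TCP pose, the force and the opening at its end, in the units of the state.
- get_obs(): the state, without advancing time (a new reading comes with each control period).
- snapshot(name): name is "scene" or "top" or "wrist"; returns a dict with "color" (480x640x3 uint8, blue, green, red), "camera_matrix" (3x3 intrinsics, pixels), "pose" (4x4, takes a point from camera to world coordinates). Camera axes: x right, y down, z forward; pixel columns grow to the right and rows downward; lengths in mm; the calibration is good to about 2 mm. A picture is of the moment at which its call begins. There is no depth.
- sign_off(): hands the job in, once; it reports no verdict.
Trained networks look in the newest picture that a camera, given by its name, has taken for a name from the list of things; names that differ only in an ending like _2 or _b are one class to them, and where a whole thing is asked for, a point or a joint stands for the part that bears it (a point fixed in the world has none). Each returns a list of dicts, best first, with "p" (0 to 1); they miss things now and then, are a little off and sometimes report something else, mostly with a low value. They report only what shows in the picture. A call takes as long as a camera call.
- look_for(camera, thing): "bbox" ([left, top, width, height] in pixels, round what is visible of it).
- silhouettes(camera, thing): "region" (480x640 bool, what is visible of it) and "bbox" ([left, top, width, height] in pixels, round what is visible of it).
- landmark_of(camera, thing): "location" ([column, row] in pixels: a listed point, or the origin of a listed thing).
The state is a dict: "t": time; "joints": joint angles; "qd": joint speeds; "effort": joint torques, N m; "ee_pos": TCP position; "orientation": TCP orientation; "wrist_force": force on the tool from outside, world axes, zero at the start; "torque": the same for the moment, N m; "gripper_width": finger opening in mm.
Only numpy, scipy, OpenCV 4.12 (cv2) and the standard library are available. Lean on these libraries where they do the work, as an engineer would, in place of code of your own. Each camera call takes 0.05 s, during which the arm holds its last target.

## Task

The balance check is done: take the stack of steel check weights apart from the top down, one at a time, and set each weight straight onto its own seat, the smallest weight in the smallest black dish and so on up to the largest in the largest. Set each one down gently and upright, lying flat inside the dish's rim, without dropping it. Leave the white tin and the wooden case where they are.

Things in the scene. Friction and masses are not known exactly. Their poses are not given: they have to be found in the camera images.
- weight_a_mid (a point): smallest steel check weight: a plain upright disc 25 mm in diameter and 18 mm high, about 0.07 kg; at the start on the top of the stack. The point is its centre, 9 mm above its underside; z is its upright axis.
- weight_b_mid (a point): second smallest steel check weight: a plain upright disc 35 mm in diameter and 18 mm high, about 0.14 kg; at the start second from the top. The point is its centre, 9 mm above its underside; z is its upright axis.
- weight_c_mid (a point): second largest steel check weight: a plain upright disc 46 mm in diameter and 18 mm high, about 0.24 kg; at the start third from the top. The point is its centre, 9 mm above its underside; z is its upright axis.
- weight_d_mid (a point): largest steel check weight: a plain upright disc 58 mm in diameter and 18 mm high, about 0.38 kg; at the start at the bottom of the stack, standing on the bench. The point is its centre, 9 mm above its underside; z is its upright axis.
- seat_a: smallest seat: a fixed round black dish with a grey floor, 49 mm in diameter outside, 41 mm inside its rim; the floor lies 4 mm and the rim 8 mm above the bench. The origin is the centre of its underside, on the bench.
- seat_b: second smallest seat: a fixed round black dish with a grey floor, 59 mm in diameter outside, 51 mm inside its rim; the floor lies 4 mm and the rim 8 mm above the bench. The origin is the centre of its underside, on the bench.
- seat_c: second largest seat: a fixed round black dish with a grey floor, 70 mm in diameter outside, 62 mm inside its rim; the floor lies 4 mm and the rim 8 mm above the bench. The origin is the centre of its underside, on the bench.
- seat_d: largest seat: a fixed round black dish with a grey floor, 82 mm in diameter outside, 74 mm inside its rim; the floor lies 4 mm and the rim 8 mm above the bench. The origin is the centre of its underside, on the bench.
- swab_tin_mid (a point): bystander: loose round white tin with a blue-printed lid, 59 mm in diameter, 30 mm high; the point is its centre
- weight_case_mid (a point): bystander: loose closed wooden case, 91 x 130 x 43 mm (long side along its y); the point is its centre

How it is judged (in metres and radians):
On the way, in this order (a step that is already met when the one before it is completed fails the run):
1. the smallest weight lies released and flat in its own seat (horizontal distance between weight_a_mid and seat_a below 0.01 m and z of weight_a_mid in the frame of seat_a between 0.0115 and 0.0145 m and angle between weight_a_mid's own z axis and vertical below 0.03 rad and contact force between weight_a and the fingers below 0.1 N), for 0.2 s.
2. the second smallest weight lies released and flat in its own seat (horizontal distance between weight_b_mid and seat_b below 0.01 m and z of weight_b_mid in the frame of seat_b between 0.0115 and 0.0145 m and angle between weight_b_mid's own z axis and vertical below 0.03 rad and contact force between weight_b and the fingers below 0.1 N), for 0.2 s.
3. the second largest weight lies released and flat in its own seat (horizontal distance between weight_c_mid and seat_c below 0.01 m and z of weight_c_mid in the frame of seat_c between 0.0115 and 0.0145 m and angle between weight_c_mid's own z axis and vertical below 0.03 rad and contact force between weight_c and the fingers below 0.1 N), for 0.2 s.
4. the largest weight lies released and flat in its own seat (horizontal distance between weight_d_mid and seat_d below 0.01 m and z of weight_d_mid in the frame of seat_d between 0.0115 and 0.0145 m and angle between weight_d_mid's own z axis and vertical below 0.03 rad and contact force between weight_d and the fingers below 0.1 N), for 0.2 s.
At the end, for the whole second after the job is handed in: Every weight lies at rest and flat (within 0.03 rad) on the floor of the dish of its own size rank, its centre within 10 mm of the dish's centre and within 1.5 mm of its seated height, all at once (horizontal distance between weight_a_mid and seat_a below 0.01 m and z of weight_a_mid in the frame of seat_a between 0.0115 and 0.0145 m and angle between each of weight_a_mid, weight_b_mid, weight_c_mid, weight_d_mid's own z axis and vertical below 0.03 rad and horizontal distance between weight_b_mid and seat_b below 0.01 m and z of weight_b_mid in the frame of seat_b between 0.0115 and 0.0145 m and horizontal distance between weight_c_mid and seat_c below 0.01 m and z of weight_c_mid in the frame of seat_c between 0.0115 and 0.0145 m and horizontal distance between weight_d_mid and seat_d below 0.01 m and z of weight_d_mid in the frame of seat_d between 0.0115 and 0.0145 m and linear speed of each of weight_a, weight_b, weight_c, weight_d below 0.02 m/s); the robot touches nothing.
It fails at once if a weight is tipped by more than 0.5 rad (angle between any of weight_a_mid, weight_b_mid, weight_c_mid, weight_d_mid's own z axis and vertical above 0.5 rad).
It fails at once if a weight is dropped or slammed onto its seat (faster than 0.5 m/s just above it) ((horizontal distance between weight_a_mid and seat_a below 0.04 m and z of weight_a_mid in the frame of seat_a below 0.04 m and linear speed of weight_a above 0.5 m/s) or (horizontal distance between weight_b_mid and seat_b below 0.04 m and z of weight_b_mid in the frame of seat_b below 0.04 m and linear speed of weight_b above 0.5 m/s) or (horizontal distance between weight_c_mid and seat_c below 0.04 m and z of weight_c_mid in the frame of seat_c below 0.04 m and linear speed of weight_c above 0.5 m/s) or (horizontal distance between weight_d_mid and seat_d below 0.04 m and z of weight_d_mid in the frame of seat_d below 0.04 m and linear speed of weight_d above 0.5 m/s)).
It fails at once if the white tin or the wooden case is moved by more than 20 mm (distance of any of swab_tin_mid, weight_case_mid from where it was at the start of the episode above 0.02 m).
It also fails if it takes over 91 s, if anything falls off the work surface, if the arm or the gripper's body presses on something with over 40 N, if the wrist force passes 120 N, or if a joint passes its speed limit or range.

## Working session

There is one attempt and no reset: what is moved stays moved. The work goes in short steps, Python scripts to look and compute and a tool call to move; the robot and the scene stay as the last step left them, time stands still between calls to the robot, and variables do not carry over. Pictures are saved under pics/ and viewed, and the job is handed in when it is done.

Besides the shell and the picture viewer there is one more tool, called after "Emit:" by a JSON object that holds its "op" and its "data". drive_tool: Moves the arm, as the interface text tells. Its arguments: {"type":"object","properties":{"rows":{"type":"array","items":{"type":"array","items":{"type":"number"}}},"newtons":{"type":"number"}},"required":["rows"]}

```bash
mkdir -p pics; ls
python3 - <<'E'
from workcell import *
import cv2
o=get_obs(); print(o)
for c in ["scene","top","wrist"]:
    s=snapshot(c); cv2.imwrite(f"pics/{c}0.png",s["color"]); print(c,s["camera_matrix"].round(1).tolist(),s["pose"].round(4).tolist())
E
```

```text
pics
{'t': 0.0, 'joints': array([ 1.13238436e+00,  4.91558963e-01,  1.55947847e+00, -1.73188399e-05,
        1.09168951e+00, -1.05613622e-01]), 'qd': array([ 0.00117331, -0.00182267,  0.0016058 ,  0.00210554, -0.00019952,
       -0.00061533]), 'effort': array([-4.40739677e-03, -6.18458748e+01, -2.61587638e+01, -2.60862371e-04,
        4.14270980e-03, -6.07445443e-06]), 'ee_pos': array([204.05474124, 590.46166134, 198.71813377]), 'orientation': array([ 0.57610991,  0.40993319, -0.41062652, -0.57570653]), 'wrist_force': array([-0.08974181,  0.87761246, -0.23070411]), 'torque': array([-0.01607752,  0.01939158,  0.01648998]), 'gripper_width': 85.27728883726358}
scene [[469.0, 0.0, 322.1], [0.0, 469.0, 242.9], [0.0, 0.0, 1.0]] [[0.8639, -0.2302, 0.448, 92.2788], [-0.5033, -0.3603, 0.7854, -696.9558], [-0.0194, -0.904, -0.4271, 459.3811], [0.0, 0.0, 0.0, 1.0]]
top [[507.1, 0.0, 319.5], [0.0, 507.1, 242.1], [0.0, 0.0, 1.0]] [[-0.015, -0.9984, 0.0543, 443.7147], [-0.9996, 0.0137, -0.0246, 17.9867], [0.0238, -0.0546, -0.9982, 986.947], [0.0, 0.0, 0.0, 1.0]]
wrist [[399.6, 0.0, 322.5], [0.0, 399.6, 243.3], [0.0, 0.0, 1.0]] [[0.3261, 0.8987, 0.2933, 128.5928], [0.9453, -0.3095, -0.1028, 616.3499], [-0.0016, 0.3108, -0.9505, 373.3002], [0.0, 0.0, 0.0, 1.0]]
```

View pics/top0.png

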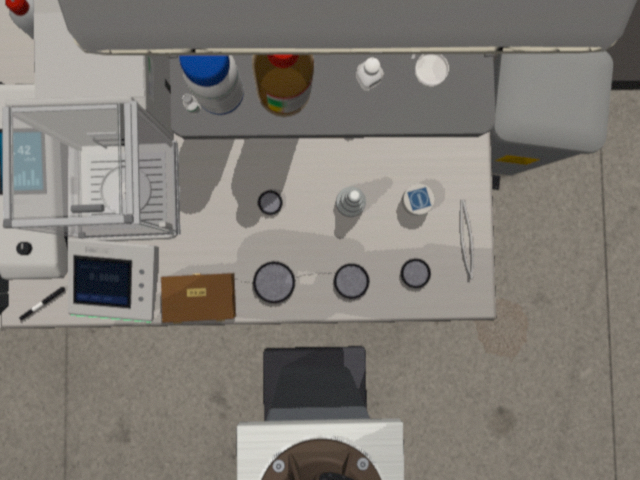

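View pics/scene0.png

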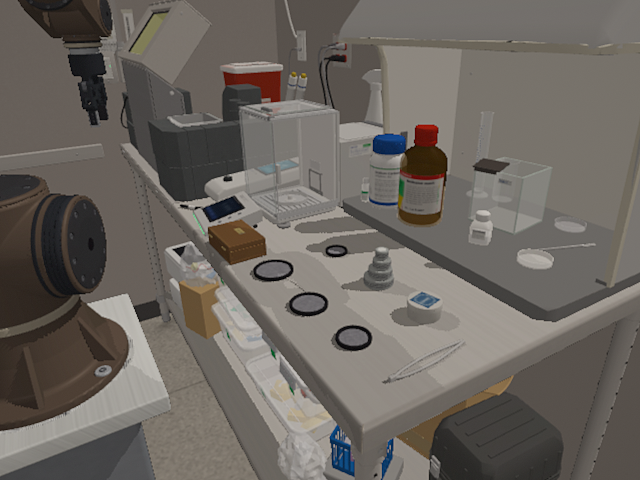

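View pics/wrist0.png

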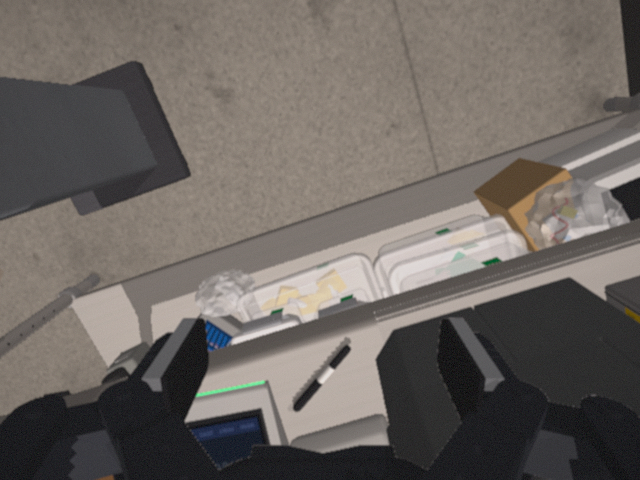

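```bash
cat > h.py <<'E'
from workcell import *
import cv2, numpy as np
from scipy.spatial.transform import Rotation as R
def ray(s,px,z):
    K=s["camera_matrix"];T=s["pose"]
    d=T[:3,:3]@np.linalg.inv(K)@np.array([px[0],px[1],1.]); o=T[:3,3]
    return (o+d*(z-o[2])/d[2]).round(1)
def proj(s,p):
    T=s["pose"];c=T[:3,:3].T@(np.array(p,float)-T[:3,3]);q=s["camera_matrix"]@c
    return q[:2]/q[2]
E
python3 - <<'E'
from h import *
o=get_obs(); print(R.from_quat(o["orientation"]).as_matrix().round(3))
Z=dict(weight_a_mid=63,weight_b_mid=45,weight_c_mid=27,weight_d_mid=9,seat_a=0,seat_b=0,seat_c=0,seat_d=0,swab_tin_mid=15,weight_case_mid=21)
for c in ["top","scene"]:
    s=snapshot(c)
    for n,z in Z.items():
        print(c,n,[(round(d["p"],2),np.round(d["location"],1).tolist(),ray(s,d["location"],z).tolist()) for d in landmark_of(c,n)[:4]])
E
```

```text
[[ 0.327 -0.    -0.945]
 [ 0.945 -0.001  0.327]
 [-0.001 -1.     0.   ]]
top weight_a_mid [(0.43, [352.6, 192.9], [583.6, -66.9, 63.0])]
top weight_b_mid [(0.51, [269.9, 202.9], [569.3, 86.2, 45.0])]
top weight_c_mid [(0.76, [352.2, 198.7], [577.9, -69.2, 27.0]), (0.44, [352.7, 197.8], [579.6, -70.2, 27.0])]
top weight_d_mid [(0.82, [351.4, 200.4], [577.1, -69.2, 9.0])]
top seat_a [(0.92, [269.1, 204.0], [573.1, 91.1, 0.0]), (0.78, [414.9, 271.2], [437.8, -191.7, 0.0]), (0.76, [351.4, 282.7], [417.4, -67.1, 0.0])]
top seat_b [(0.92, [269.1, 204.0], [573.1, 91.1, 0.0]), (0.78, [414.9, 271.2], [437.8, -191.7, 0.0]), (0.76, [351.4, 282.7], [417.4, -67.1, 0.0])]
top seat_c [(0.92, [269.1, 204.0], [573.1, 91.1, 0.0]), (0.78, [414.9, 271.2], [437.8, -191.7, 0.0]), (0.76, [351.4, 282.7], [417.4, -67.1, 0.0])]
top seat_d [(0.92, [269.1, 204.0], [573.1, 91.1, 0.0]), (0.78, [414.9, 271.2], [437.8, -191.7, 0.0]), (0.76, [351.4, 282.7], [417.4, -67.1, 0.0])]
top swab_tin_mid [(0.88, [419.2, 199.7], [576.1, -200.4, 15.0])]
top weight_case_mid []
scene weight_a_mid [(0.56, [384.3, 251.9], [587.2, 
[... 461 characters left out ...]
b [(0.81, [270.5, 272.7], [414.4, 82.1, 0.0]), (0.8, [307.3, 305.4], [419.8, -64.1, 0.0]), (0.76, [350.8, 339.9], [430.7, -189.0, 0.0]), (0.69, [333.4, 254.9], [564.1, 82.0, 0.0])]
scene seat_c [(0.81, [270.5, 272.7], [414.4, 82.1, 0.0]), (0.8, [307.3, 305.4], [419.8, -64.1, 0.0]), (0.76, [350.8, 339.9], [430.7, -189.0, 0.0]), (0.69, [333.4, 254.9], [564.1, 82.0, 0.0])]
scene seat_d [(0.81, [270.5, 272.7], [414.4, 82.1, 0.0]), (0.8, [307.3, 305.4], [419.8, -64.1, 0.0]), (0.76, [350.8, 339.9], [430.7, -189.0, 0.0]), (0.69, [333.4, 254.9], [564.1, 82.0, 0.0])]
scene swab_tin_mid [(0.89, [422.7, 306.0], [576.4, -191.3, 15.0])]
scene weight_case_mid [(0.75, [234.0, 240.5], [392.5, 226.2, 21.0])]
```

The top view shows the smallest dish at (270,203), the largest at (273,282), the second largest at (351,281) and the second smallest at (415,272). The stack is at (351,200), the tin at (418,200) and the case at (198,298). I'll refine these with outline fits.

Run:
```python
from h import *
for c in ["top","scene"]:
    s=snapshot(c)
    for n in ["seat_a","weight_a_mid","weight_b_mid","weight_c_mid","weight_d_mid","swab_tin_mid"]:
        for d in silhouettes(c,n)[:5]:
            m=d["region"].astype(np.uint8); cs,_=cv2.findContours(m,0,1); k=max(cs,key=cv2.contourArea)
            if len(k)<5: continue
            # hull contour -> plane z=8 for seats (rim top), fit circle
            z={"seat_a":6}.get(n)
            if z is not None:
                P=np.array([ray(s,q[0],z)[:2] for q in cv2.convexHull(k)]).astype(np.float32)
                (cx,cy),r=cv2.minEnclosingCircle(P)
                e=cv2.fitEllipse(np.array([ray(s,q[0],z)[:2] for q in k]).astype(np.float32))
                print(c,n,round(d["p"],2),d["bbox"],"mec",round(cx,1),round(cy,1),round(2*r,1),"ell",np.round(e[0],1),np.round(e[1],1))
            else: print(c,n,round(d["p"],2),d["bbox"],m.sum())
s=snapshot("top")
im=s["color"][150:320,230:450]; cv2.imwrite("pics/topz.png",cv2.resize(im,None,fx=3.5,fy=3.5,interpolation=cv2.INTER_CUBIC))
s=snapshot("scene")
im=s["color"][230:300,340:420]; cv2.imwrite("pics/scz.png",cv2.resize(im,None,fx=7,fy=7,interpolation=cv2.INTER_CUBIC))
```

```text
top seat_a 0.96 [252.0, 256.7, 44.1, 49.5] mec 421.0 83.0 81.9 ell [420.6  83. ] [79.  79.7]
top seat_a 0.76 [258.4, 187.9, 25.0, 27.8] mec 575.0 89.5 49.0 ell [575.1  89.5] [46.3 47.4]
top seat_a 0.76 [404.2, 257.9, 28.9, 31.0] mec 434.3 -190.7 57.5 ell [ 434.2 -190.7] [55.4 55.5]
top weight_a_mid 0.62 [348.7, 188.6, 14.9, 13.2] 165
top weight_c_mid 0.53 [403.3, 183.7, 33.0, 31.8] 812
top weight_c_mid 0.46 [344.3, 189.4, 22.5, 25.9] 202
top weight_d_mid 0.82 [337.0, 185.8, 32.3, 32.4] 259
top swab_tin_mid 0.66 [403.4, 183.1, 30.9, 34.1] 801
scene seat_a 0.92 [254.7, 258.7, 37.6, 24.3] mec 422.5 84.9 97.5 ell [422.5  84.4] [78.7 93.4]
scene seat_a 0.78 [288.5, 294.2, 38.4, 24.3] mec 421.2 -66.2 79.3 ell [421.1 -66.4] [71.3 77.4]
scene seat_a 0.69 [334.1, 324.7, 40.6, 23.0] mec 434.9 -190.8 67.9 ell [ 434.7 -190.9] [59.1 66. ]
scene weight_a_mid 0.65 [375.8, 246.0, 13.6, 14.9] 159
scene weight_b_mid 0.51 [371.9, 258.3, 18.2, 15.2] 185
scene weight_d_mid 0.62 [364.5, 274.9, 31.2, 16.0] 268
scene swab_tin_mid 0.6 [406.7, 288.2, 34.1, 38.1] 1016
scene swab_tin_mid 0.21 [367.0, 264.3, 23.9, 15.0] 225
```

View pics/topz.png

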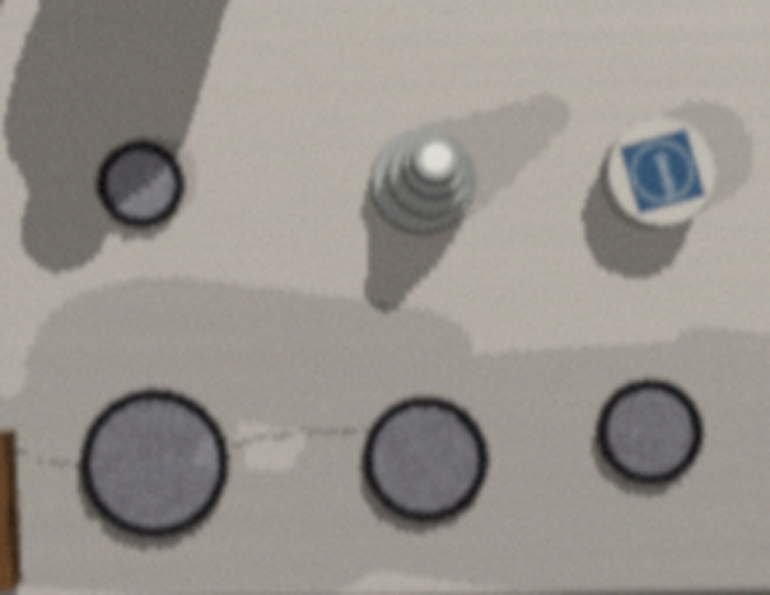

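View pics/scz.png

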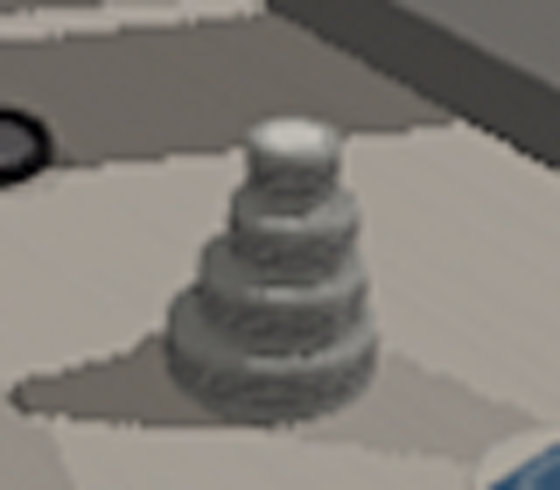

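Emit:
{"op": "drive_tool", "data": {"rows": [[-40, 0, 0, 0, 0, 0, 85], [-40, 0, 0, 0, 0, 0, 85], [-40, 0, 0, 0, 0, 0, 85], [-40, 0, 0, 0, 0, 0, 85], [0, 0, -60, 0, 0.124, 0, 85], [0, 0, -60, 0, 0.124, 0, 85], [0, 0, -60, 0, 0.124, 0, 85], [0, 0, -60, 0, 0.124, 0, 85], [0, 0, -60, 0, 0.124, 0, 85], [0, 0, -60, 0, 0.124, 0, 85], [0, 0, -60, 0, 0.124, 0, 85], [0, 0, -60, 0, 0.124, 0, 85], [0, 0, -60, 0, 0.124, 0, 85], [0, 0, -60, 0, 0.124, 0, 85], [0, 0, 0, 0, 0, 0, 85]], "newtons": 40}}

```text
t: 3.92
ee_pos: [506.1, -1.4, 199.2]
orientation: [0.707, -0.003, 0.003, -0.707]
wrist_force: [-0.6, -0.1, 0.3]
gripper_width: 85.2
```

Run:
```python
from h import *
o=get_obs(); print(o["t"],o["ee_pos"],o["joints"].round(3)); print(R.from_quat(o["orientation"]).as_matrix().round(4))
s=snapshot("wrist"); cv2.imwrite("pics/w1.png",s["color"]); print(s["pose"].round(3).tolist())
```

```text
3.925 [506.11838435  -1.40359617 199.22833734] [-0.133  0.323  1.845 -0.     0.973 -0.125]
[[ 1.0e+00  3.0e-04  8.3e-03]
 [-8.3e-03 -2.0e-04  1.0e+00]
 [ 3.0e-04 -1.0e+00 -2.0e-04]]
[[1.0, -0.008, -0.001, 506.342], [-0.008, -0.95, -0.311, 77.846], [0.001, 0.311, -0.95, 373.72], [0.0, 0.0, 0.0, 1.0]]
```

View pics/w1.png

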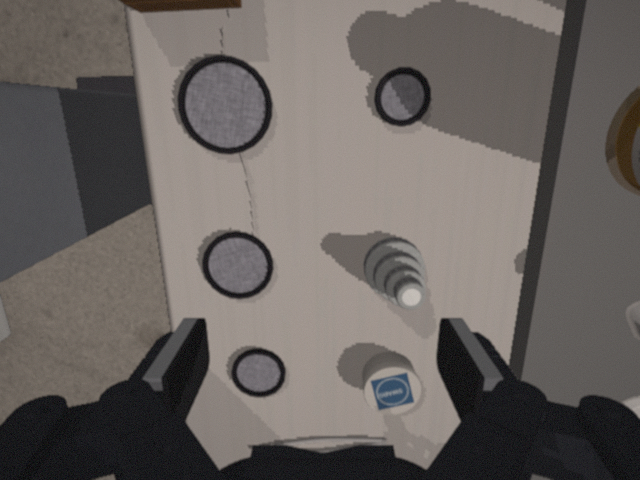

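This one wrist picture shows everything: the dishes at (225,103) d, (403,96) a, (238,265) c and (258,372) b, the stack with its top disc at (410,295), and the tin at (392,390). I'll fit the dish rings and the discs here.

```bash
cat >> h.py <<'E'
def seats(s,seeds,pr=True):
    g=cv2.cvtColor(s["color"],cv2.COLOR_BGR2GRAY); out={}
    m=(g<60).astype(np.uint8)
    cs,h=cv2.findContours(m,cv2.RETR_CCOMP,cv2.CHAIN_APPROX_NONE)
    for n,(x,y) in seeds.items():
        best=None
        for k in cs:
            if cv2.contourArea(k)<300: continue
            b=cv2.boundingRect(k)
            if b[2]>130 or b[3]>130: continue
            c=(b[0]+b[2]/2,b[1]+b[3]/2)
            if np.hypot(c[0]-x,c[1]-y)<12:
                P=np.array([ray(s,q[0],8)[:2] for q in k]).astype(np.float32)
                e=cv2.fitEllipse(P); print(n,np.round(e[0],1),np.round(e[1],1))
E
python3 - <<'E'
from h import *
s=snapshot("wrist")
seats(s,dict(a=(403,96),b=(258,372),c=(238,265),d=(225,103)))
t=snapshot("top"); seats(t,dict(a=(270,203),b=(415,272),c=(351,281),d=(273,282)))
print("a top",ray(s,(410,295),72),ray(t,(354.3,195.1),72))
im=s["color"][220:320,350:450]; cv2.imwrite("pics/w1z.png",cv2.resize(im,None,fx=6,fy=6,interpolation=cv2.INTER_CUBIC))
# overlay guess
E
```

```text
a [575.4  90.2] [46.4 47.6]
a [574.8  89.6] [37.5 37.8]
b [ 435.2 -187.9] [56.1 59.4]
b [ 435.2 -188.1] [48.4 49.1]
c [422.  -64.1] [67.2 68.7]
c [422.2 -64.1] [58.9 59.9]
d [421.8  84. ] [79.  79.9]
d [422.2  83.6] [70.5 71. ]
b [ 434.2 -190.5] [52.6 54.5]
b [ 434.4 -190.7] [51.3 51.7]
a top [577.9 -64.5  72. ] [578.1 -69.1  72. ]
```

View pics/w1z.png

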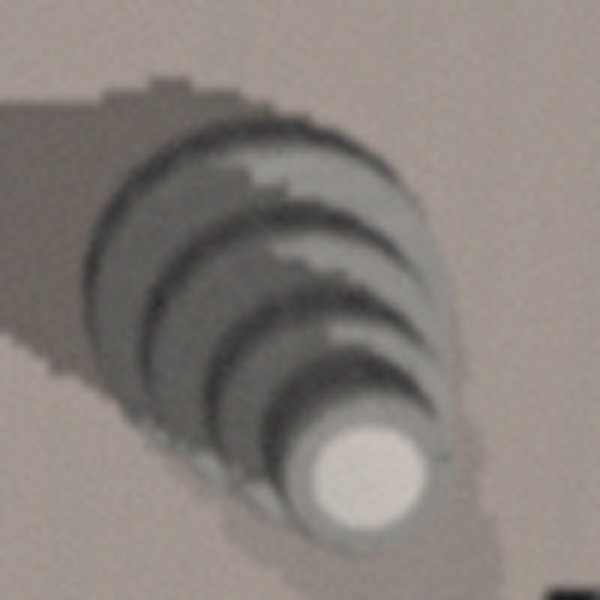

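```bash
cat > ov.py <<'E'
from h import *
import sys
def overlay(s,circles,fn,crop,f):
    x0,y0,w,h=crop
    im=cv2.resize(s["color"][y0:y0+h,x0:x0+w],None,fx=f,fy=f,interpolation=cv2.INTER_CUBIC)
    for (x,y,z,r,col) in circles:
        P=np.array([(proj(s,(x+r*np.cos(t),y+r*np.sin(t),z))-[x0,y0]+.5)*f for t in np.linspace(0,2*np.pi,60)])
        cv2.polylines(im,[P.round().astype(int)],True,col,1)
    cv2.imwrite(fn,im)
E
python3 - <<'E'
from ov import *
s=snapshot("wrist")
C=[(578,-67.5,72,12.5,(0,0,255)),(578,-67.5,54,17.5,(0,255,0)),(578,-67.5,36,23,(255,0,0)),(578,-67.5,18,29,(0,255,255))]
overlay(s,C,"pics/ov1.png",(350,220,100,100),6)
t=snapshot("top"); overlay(t,C,"pics/ov2.png",(320,170,60,60),9)
E
```

```text
(no output)
```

View pics/ov1.png

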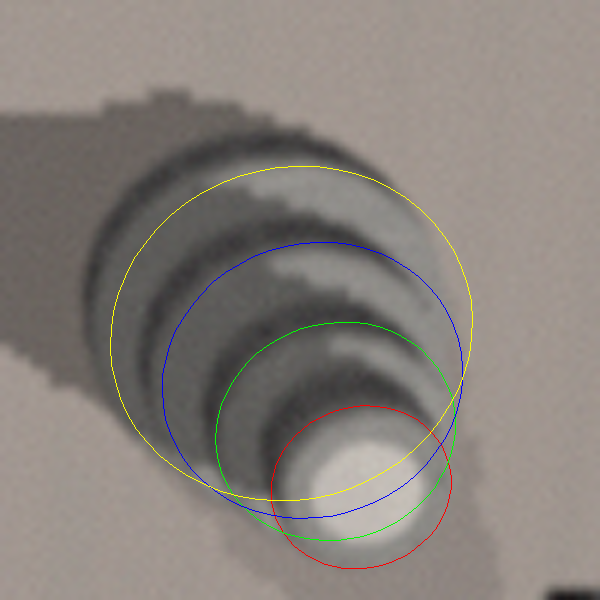

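View pics/ov2.png

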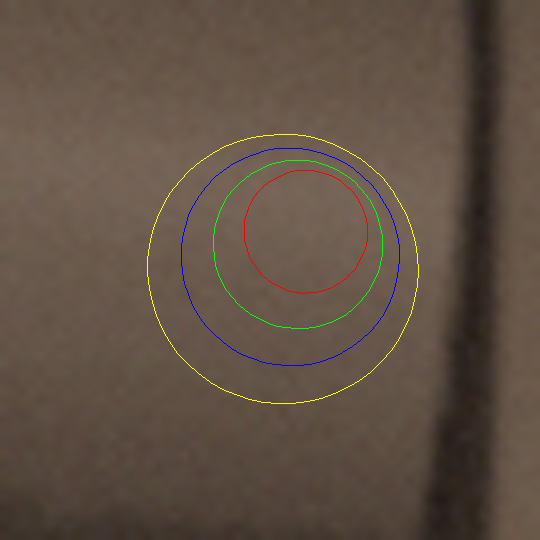

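Emit:
{"op": "drive_tool", "data": {"rows": [[18, 22, -16.5, 0, -0.008, 0, 45], [18, 22, -16.5, 0, 0, 0, 45], [18, 22, -16.5, 0, 0, 0, 45], [18, 22, -16.5, 0, 0, 0, 45], [0, 0, 0, 0, 0, 0, 45], [0, 0, 0, 0, 0, 0, 45]]}}

```text
t: 4.92
ee_pos: [577.6, -62.5, 111.8]
orientation: [-0.707, -0.003, 0.003, 0.707]
wrist_force: [-0.3, -0.3, 0.2]
gripper_width: 45.0
```

Run:
```python
from ov import *
o=get_obs(); print(o["t"],o["ee_pos"],o["gripper_width"]); print(R.from_quat(o["orientation"]).as_matrix().round(4).tolist())
s=snapshot("wrist"); cv2.imwrite("pics/w2.png",s["color"])
C=[(578,-67.5,72,12.5,(0,0,255)),(578,-67.5,54,17.5,(0,255,0)),(578,-67.5,36,23,(255,0,0)),(578,-67.5,18,29,(0,255,255))]
overlay(s,C,"pics/ov3.png",(220,200,200,200),3)
```

```text
4.925 [577.64217461 -62.49368875 111.76471752] 45.03268313015417
[[1.0, -0.0001, -0.0074], [0.0074, 0.0002, 1.0], [-0.0001, -1.0, 0.0002]]
```

View pics/ov3.png

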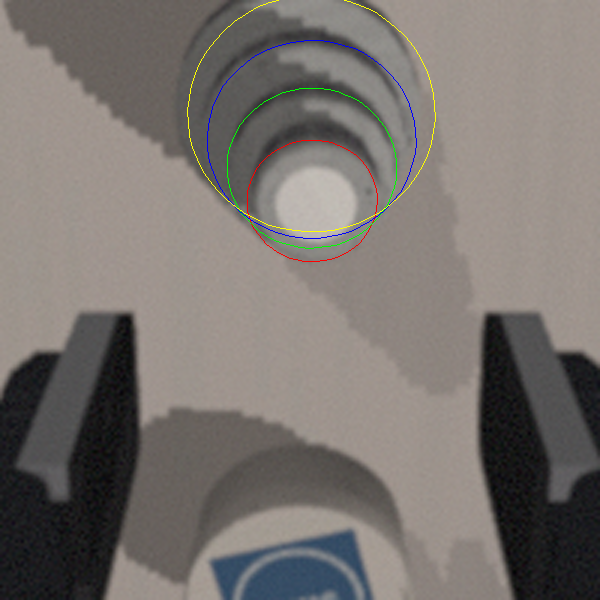

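View pics/w2.png

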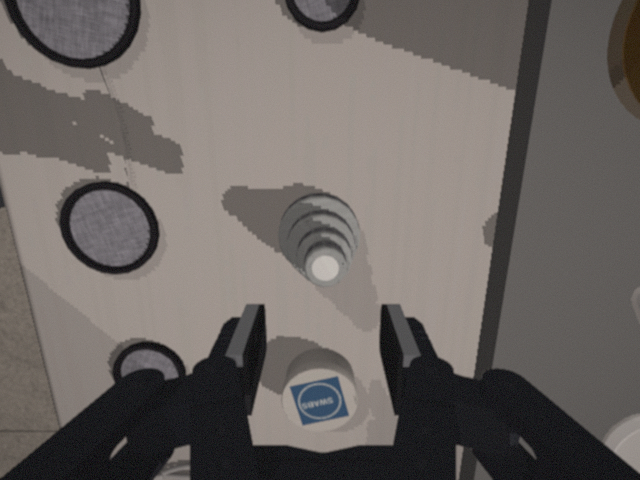

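Emit:
{"op": "drive_tool", "data": {"rows": [[0.5, 11, -2.5, 0, 0.006, 0, 45], [0, 10, -2.5, 0, 0, 0, 45], [0, 10, 0, 0, 0, 0, 45], [0, 10, 0, 0, 0, 0, 45], [0, 6, 0, 0, 0, 0, 45], [0, 4, 0, 0, 0, 0, 45], [0, 0, 0, 0, 0, 0, 45], [0, 0, 0, 0, 0, 0, 45]]}}

```text
t: 5.98
ee_pos: [578.6, -68.7, 60.5]
orientation: [0.707, 0.0, 0.0, -0.707]
wrist_force: [0.3, 0.7, 0.2]
gripper_width: 44.9
```

Run:
```python
from ov import *
o=get_obs(); print(o["t"],o["ee_pos"],o["gripper_width"]); print(R.from_quat(o["orientation"]).as_matrix().round(4).tolist())
s=snapshot("wrist"); cv2.imwrite("pics/w3.png",s["color"][150:450,170:470])
t=snapshot("scene"); cv2.imwrite("pics/s3.png",cv2.resize(t["color"][200:310,320:440],None,fx=5,fy=5))
```

```text
5.975 [578.61898921 -68.70415246  60.53405172] 44.9250582801658
[[1.0, 0.0005, -0.0], [0.0, -0.0, 1.0], [0.0005, -1.0, -0.0]]
```

View pics/w3.png

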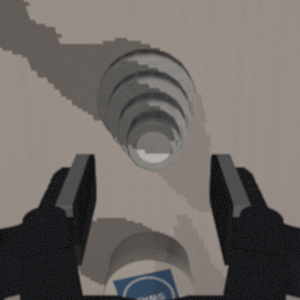

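View pics/s3.png

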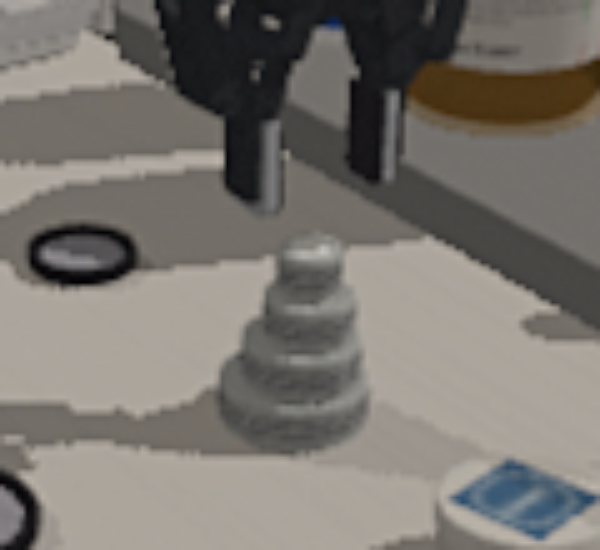

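Run:
```python
from ov import *
o=get_obs(); print(o["t"],o["ee_pos"])
for c in ["scene","wrist"]:
    s=snapshot(c); cv2.imwrite(f"pics/{c}4.png",s["color"])
    for p in [(578,-68,60),(578,-68,80),(555.5,-68,60),(600.5,-68,60),(578,-68,72)]: print(c,p,proj(s,p).round(1))
    print(s["pose"].round(3).tolist())
```

```text
6.075 [578.61275436 -68.72679915  60.61690024]
scene (578, -68, 60) [381.1 255. ]
scene (578, -68, 80) [381.4 245.4]
scene (555.5, -68, 60) [371.3 257.9]
scene (600.5, -68, 60) [390.6 252.1]
scene (578, -68, 72) [381.3 249.2]
[[0.864, -0.23, 0.448, 92.279], [-0.503, -0.36, 0.785, -696.956], [-0.019, -0.904, -0.427, 459.381], [0.0, 0.0, 0.0, 1.0]]
wrist (578, -68, 60) [321.7 285.6]
wrist (578, -68, 80) [321.7 304.7]
wrist (555.5, -68, 60) [274.6 285.6]
wrist (600.5, -68, 60) [368.9 285.6]
wrist (578, -68, 72) [321.7 296.6]
[[1.0, 0.0, 0.001, 578.106], [0.001, -0.95, -0.311, 10.517], [0.001, 0.311, -0.95, 235.056], [0.0, 0.0, 0.0, 1.0]]
```

View pics/scene4.png

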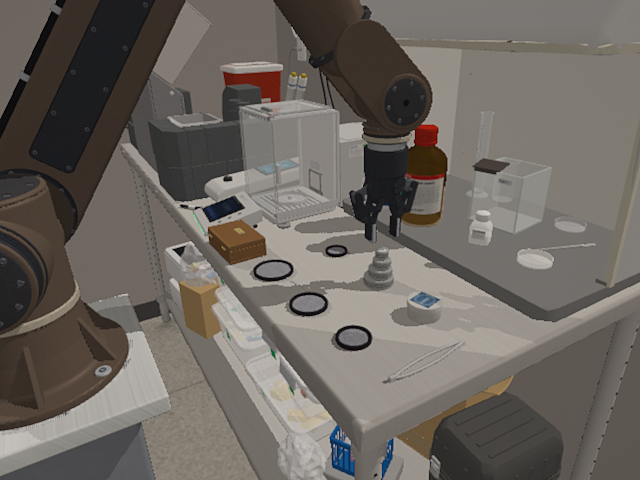

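View pics/wrist4.png

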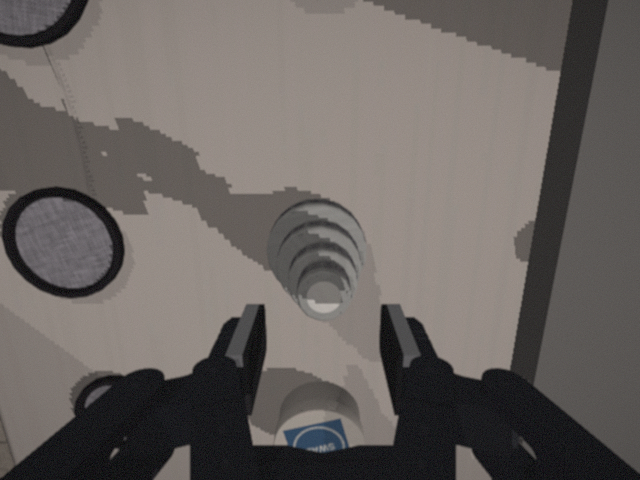

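Run:
```python
from ov import *
s=cv2.imread("pics/scene4.png"); im=cv2.resize(s[200:270,350:420],None,fx=8,fy=8,interpolation=cv2.INTER_CUBIC); 
w=cv2.imread("pics/wrist4.png"); im2=cv2.resize(w[280:420,220:430],None,fx=3,fy=3,interpolation=cv2.INTER_CUBIC)
cv2.imwrite("pics/z1.png",im);cv2.imwrite("pics/z2.png",im2)
```

```text
(no output)
```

View pics/z1.png

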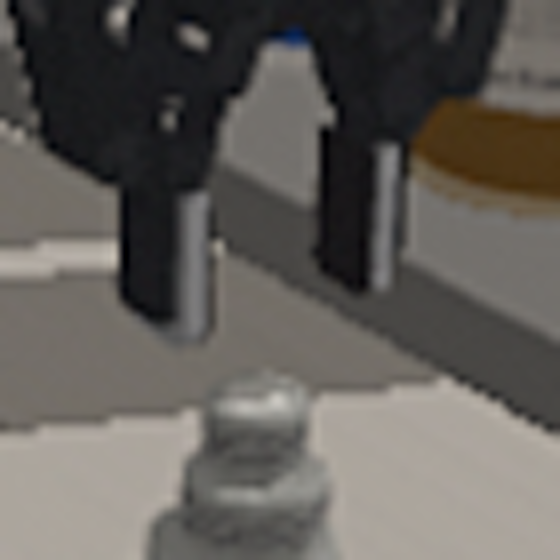

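View pics/z2.png

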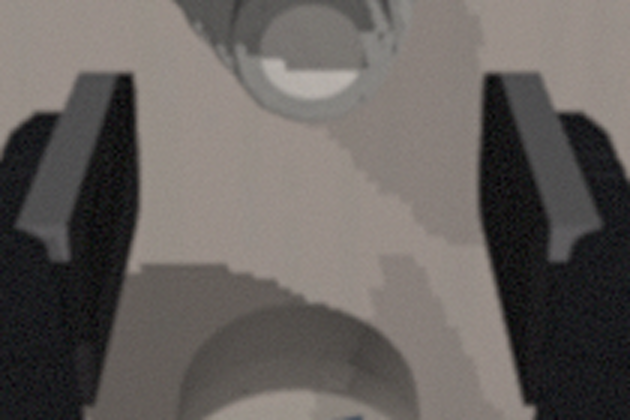

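Run:
```python
from ov import *
s=snapshot("scene")
for z in (60,70,80,90,100): print(z,proj(s,(556,-79,z)).round(1),proj(s,(601,-79,z)).round(1))
w=snapshot("wrist")
for z in (60,80,97): print(z,[proj(w,(578.5+a,-68+b,z)).round(0).tolist() for a in(-22.5,22.5) for b in (-11,11)])
```

```text
60 [375.  260.1] [394.4 254.2]
70 [375.2 255.3] [394.7 249.5]
80 [375.3 250.4] [394.9 244.7]
90 [375.5 245.4] [395.2 239.8]
100 [375.7 240.4] [395.4 234.9]
60 [[277.0, 306.0], [275.0, 264.0], [369.0, 306.0], [371.0, 264.0]]
80 [[272.0, 327.0], [270.0, 281.0], [374.0, 327.0], [376.0, 281.0]]
97 [[266.0, 349.0], [264.0, 299.0], [380.0, 349.0], [382.0, 299.0]]
```

Both cameras put the visible fingertips at z≈98 while the TCP reads 60, so the tips are well above the disc. Before trusting either number, I'll narrow the jaws and measure how the tip height depends on the opening.

Emit:
{"op": "drive_tool", "data": {"rows": [[0, 0, 0, 0, 0, 0, 32], [0, 0, 0, 0, 0, 0, 32], [0, 0, 0, 0, 0, 0, 32]]}}

```text
t: 6.65
ee_pos: [578.5, -68.7, 60.3]
orientation: [-0.707, -0.0, 0.0, 0.707]
wrist_force: [-0.4, -1.2, -1.0]
gripper_width: 32.1
```

Run:
```python
from ov import *
o=get_obs(); print(o["t"],o["ee_pos"],o["gripper_width"])
w=snapshot("wrist"); im2=cv2.resize(w["color"][250:450,200:440],None,fx=3,fy=3,interpolation=cv2.INTER_CUBIC);cv2.imwrite("pics/z3.png",im2)
for z in (60,80,90,97): print(z,[proj(w,(578.5+a,-68.5+b,z)).round(0).tolist() for a in(-16,16) for b in (-11,11)])
s=snapshot("scene")["color"]; im=cv2.resize(s[200:270,350:420],None,fx=8,fy=8,interpolation=cv2.INTER_CUBIC); cv2.imwrite("pics/z4.png",im)
```

```text
6.65 [578.45481659 -68.67919714  60.27420307] 32.06788668749283
60 [[290.0, 308.0], [289.0, 265.0], [356.0, 308.0], [357.0, 265.0]]
80 [[287.0, 329.0], [285.0, 283.0], [360.0, 329.0], [361.0, 283.0]]
90 [[285.0, 341.0], [283.0, 293.0], [362.0, 341.0], [363.0, 293.0]]
97 [[283.0, 351.0], [281.0, 301.0], [363.0, 351.0], [365.0, 301.0]]
```

View pics/z3.png

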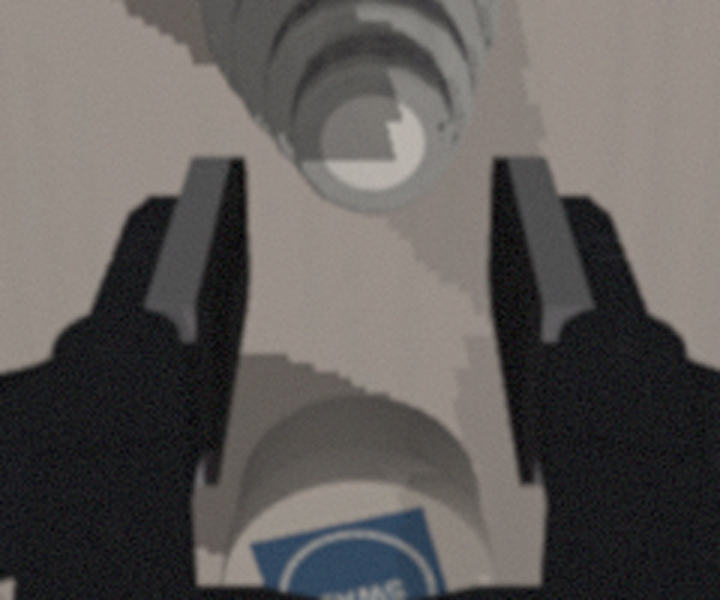

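View pics/z4.png

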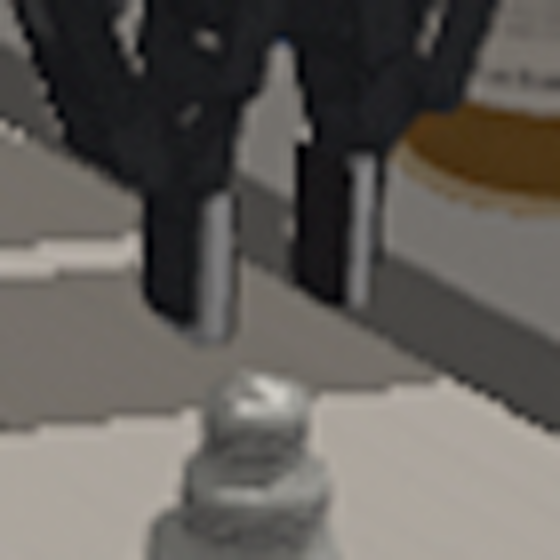

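At w=32 the tips are at z≈97, about 36.5 mm above the reported TCP, and both cameras agree. I'll go by the seen tip position and descend in stages while checking.

Emit:
{"op": "drive_tool", "data": {"rows": [[0, 0, 0.5, 0, 0, 0, 42], [0, 8, 0.5, 0, 0, 0, 42], [0, 9, 0, 0, 0, 0, 42], [0, 7, 0, 0, 0, 0, 42], [0, 4, 0, 0, 0, 0, 42], [0, 0, 0, 0, 0, 0, 42], [0, 0, 0, 0, 0, 0, 42]]}}

```text
t: 7.62
ee_pos: [578.6, -67.7, 32.5]
orientation: [0.707, 0.0, 0.0, -0.707]
wrist_force: [0.6, 0.1, 0.8]
gripper_width: 42.0
```

```bash
cat > look.py <<'E'
from ov import *
import sys
def look(n,wc=(250,200,240,200),sc=(350,200,70,70)):
    o=get_obs(); print(round(o["t"],2),o["ee_pos"].round(1),o["gripper_width"].round(1),o["wrist_force"].round(1))
    w=snapshot("wrist")["color"]; x,y,a,b=wc
    im=cv2.resize(w[y:y+b,x:x+a],(int(a*400/b),400),interpolation=cv2.INTER_CUBIC)
    s=snapshot("scene")["color"]; x,y,a,b=sc
    im2=cv2.resize(s[y:y+b,x:x+a],(int(a*400/b),400),interpolation=cv2.INTER_CUBIC)
    cv2.imwrite(f"pics/{n}.png",np.hstack([im,im2])[:, :800])
E
python3 -c "
from look import *
look('l1',(200,230,240,240))"
```

```text
Traceback (most recent call last):
  File "look.py", line 4, in look
    o=get_obs(); print(round(o["t"],2),o["ee_pos"].round(1),o["gripper_width"].round(1),o["wrist_force"].round(1))
                                                            ^^^^^^^^^^^^^^^^^^^^^^^^
AttributeError: 'float' object has no attribute 'round'
```

```bash
sed -i 's/o\["gripper_width"\].round(1)/round(o["gripper_width"],1)/' look.py
python3 -c "
from look import *
look('l1',(200,230,240,240))"
```

```text
7.62 [578.6 -67.7  32.5] 42.0 [0.6 0.1 0.8]
```

View pics/l1.png

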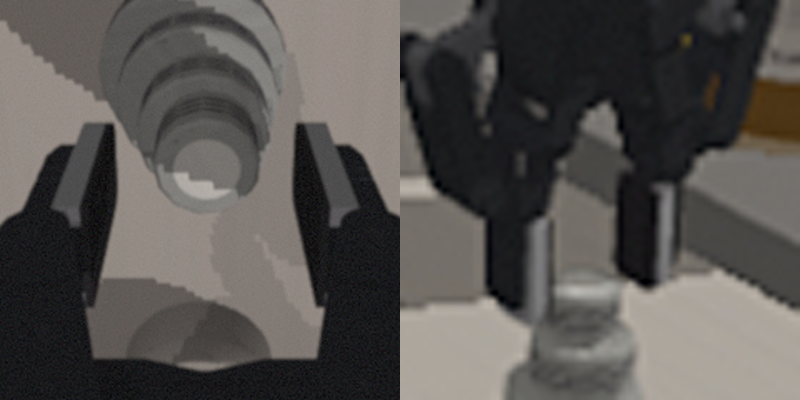

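Emit:
{"op": "drive_tool", "data": {"rows": [[0, 5, 0, 0, 0, 0, 42], [0, 3.5, 0, 0, 0, 0, 38], [0, 0, 0, 0, 0, 0, 34], [0, 0, 0, 0, 0, 0, 30], [0, 0, 0, 0, 0, 0, 26], [0, 0, 0, 0, 0, 0, 22], [0, 0, 0, 0, 0, 0, 20], [0, 0, 0, 0, 0, 0, 20], [0, 0, 0, 0, 0, 0, 20]], "newtons": 35}}

```text
t: 8.85
ee_pos: [578.6, -67.7, 24.0]
orientation: [-0.707, -0.0, -0.0, 0.707]
wrist_force: [-1.6, -0.0, 5.4]
gripper_width: 22.5
```

```bash
python3 -c "
from look import *
look('l2',(200,230,240,240))"
```

```text
8.85 [578.6 -67.7  24. ] 22.5 [-1.6 -0.   5.4]
```

View pics/l2.png

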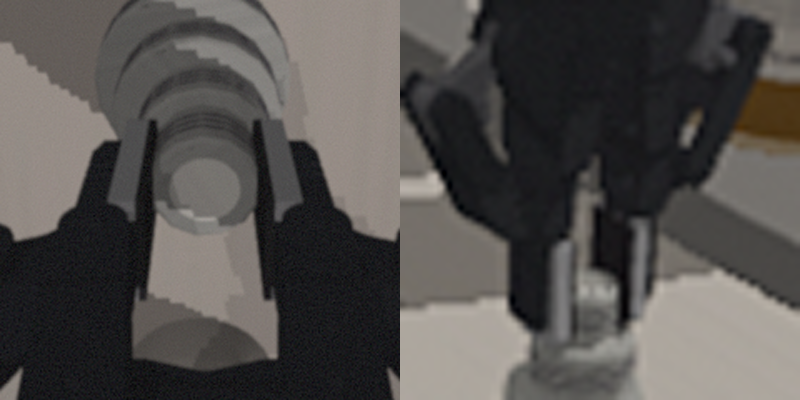

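Emit:
{"op": "drive_tool", "data": {"rows": [[0, -2, 0, 0, 0, 0, 20], [0, -4, 0, 0, 0, 0, 20], [0, -8, 0, 0, 0, 0, 20], [0, -12, 0, 0, 0, 0, 20], [0, -12, 0, 0, 0, 0, 20], [0, 0, 0, 0, 0, 0, 20], [0, 0, 0, 0, 0, 0, 20]]}}

```text
t: 9.82
ee_pos: [578.4, -67.7, 61.8]
orientation: [-0.707, -0.0, -0.0, 0.707]
wrist_force: [0.8, 1.1, -1.1]
gripper_width: 22.5
```

```bash
python3 -c "
from look import *
look('l3',(200,230,240,240))"
```

```text
9.82 [578.4 -67.7  61.8] 22.5 [ 0.8  1.1 -1.1]
```

View pics/l3.png

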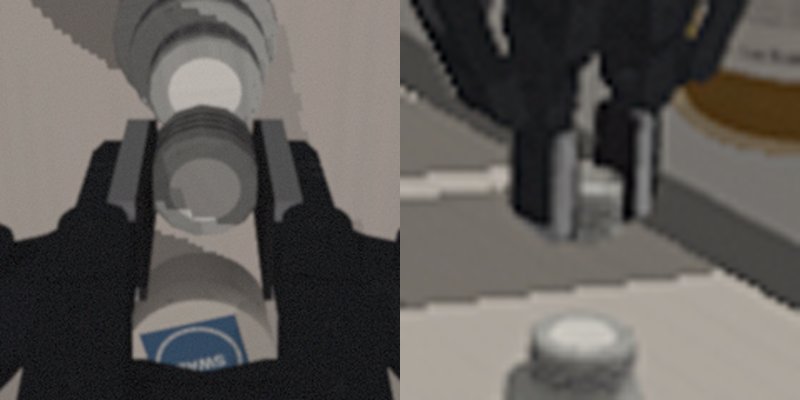

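Run:
```python
from ov import *
s=snapshot("scene"); b=61.8+30
C=[(578.4,-67.7,b,12.5,(0,0,255)),(578.4,-67.7,b+18,12.5,(0,255,0))]
overlay(s,C,"pics/ov5.png",(360,195,50,50),14)
w=snapshot("wrist"); overlay(w,C,"pics/ov6.png",(260,270,130,110),6)
im=cv2.imread("pics/ov5.png")
for z,c in((b,(255,0,0)),(b+6,(255,255,0))):
  for x in (578.4-12,578.4+12):
    p=[(proj(s,(x,-67.7+dy,z))-[360,195]+.5)*14 for dy in(-11,11)]
    cv2.line(im,tuple(p[0].astype(int)),tuple(p[1].astype(int)),c,1)
cv2.imwrite("pics/ov5.png",im)
```

```text
(no output)
```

View pics/ov5.png

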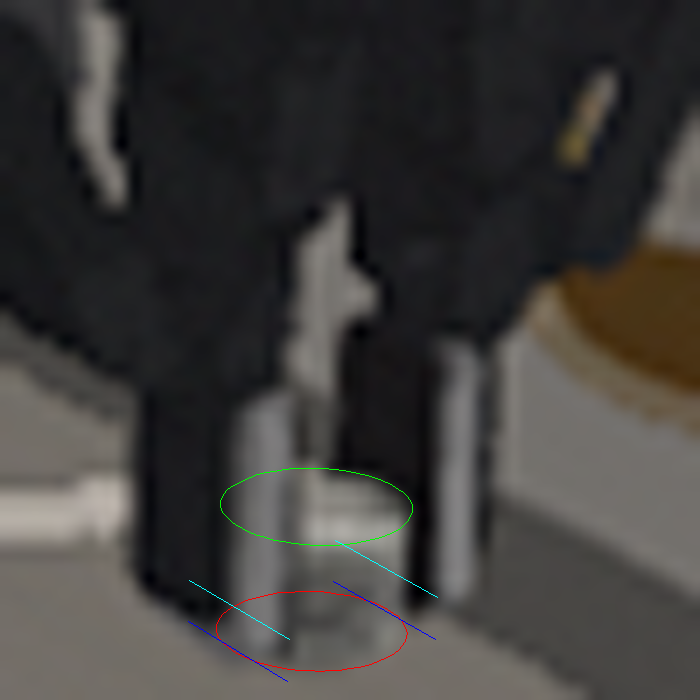

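View pics/ov6.png

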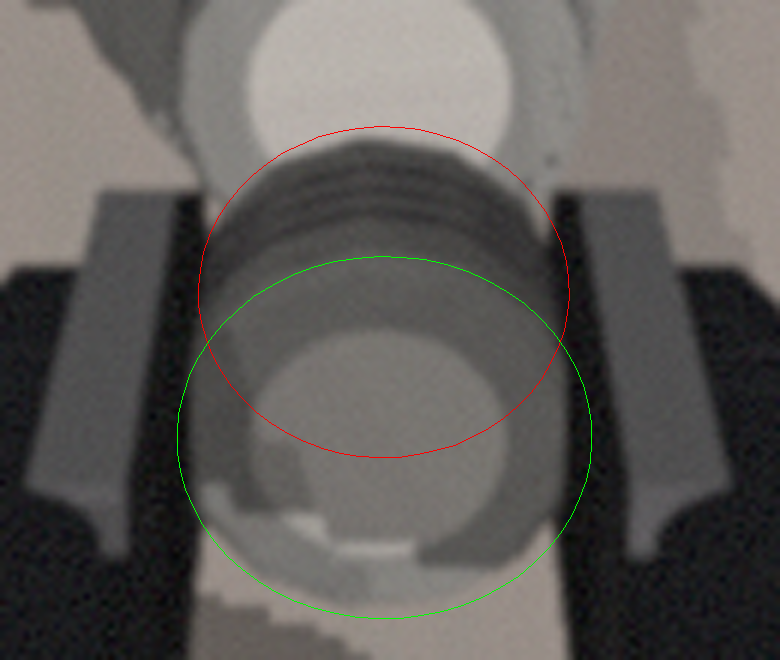

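Weight a is lifted and upright, and b stays in place. The tips are about 4 mm above the underside of a. Now I'll carry it to seat a at about (575, 90).

Emit:
{"op": "drive_tool", "data": {"rows": [[0, 0, 10, 0, 0, 0, 20], [-0.5, 0, 20, 0, 0, 0, 20], [-0.5, 0, 30, 0, 0, 0, 20], [-0.5, 0, 32, 0, 0, 0, 20], [-0.5, 8, 30, 0, 0, 0, 20], [-0.5, 12, 20, 0, 0, 0, 20], [-0.5, 15, 12, 0, 0, 0, 20], [0, 15, 3.5, 0, 0, 0, 20], [0, 10, 0, 0, 0, 0, 20], [0, 0, 0, 0, 0, 0, 20], [0, 0, 0, 0, 0, 0, 20]]}}

```text
t: 11.4
ee_pos: [575.7, 89.3, 2.0]
orientation: [-0.707, 0.0, -0.0, 0.707]
wrist_force: [-0.1, -0.4, -0.2]
gripper_width: 22.3
```

```bash
cat >> look.py <<'E'
def seatcheck(n,seat,dz,rw,rs,pics=True,off=(0,0)):
    o=get_obs(); e=o["ee_pos"]
    w=snapshot("wrist"); s=snapshot("scene")
    C=[(seat[0],seat[1],8,rs,(0,255,255)),(seat[0],seat[1],8,rs-4,(0,255,255)),(e[0]+off[0],e[1]+off[1],e[2]+dz,rw,(0,0,255)),(e[0]+off[0],e[1]+off[1],e[2]+dz+18,rw,(0,255,0))]
    for cam,nm in((w,n+"w"),(s,n+"s")):
        p=proj(cam,(seat[0],seat[1],15)); h=75 if cam is w else 40
        x=int(np.clip(p[0]-h,0,639-2*h)); y=int(np.clip(p[1]-h,0,479-2*h))
        overlay(cam,C,f"pics/{nm}.png",(x,y,2*h,2*h),400/(2*h))
    cv2.imwrite(f"pics/{n}.png",np.hstack([cv2.imread(f"pics/{n}w.png"),cv2.imread(f"pics/{n}s.png")]))
    print(round(o["t"],2),e.round(1),round(o["gripper_width"],1),o["wrist_force"].round(1))
E
python3 -c "
from look import *
seatcheck('p1',(575.2,90),30,12.5,24.5)"
```

```text
11.4 [575.7  89.3   2. ] 22.3 [-0.1 -0.4 -0.2]
```

View pics/p1.png

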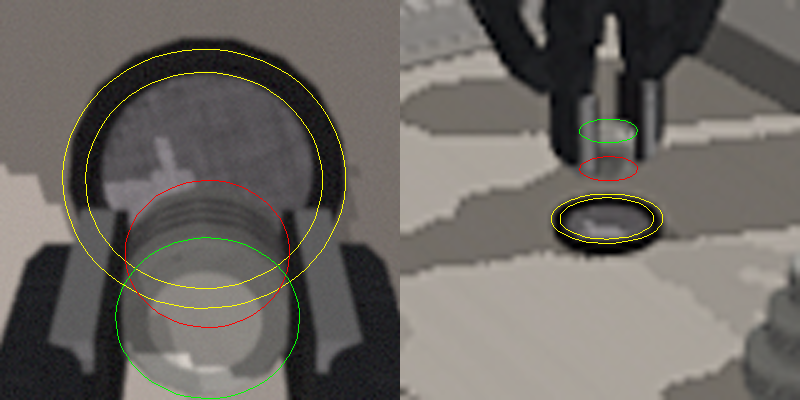

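Emit:
{"op": "drive_tool", "data": {"rows": [[-0.5, 6, 0.7, 0, 0, 0, 20], [0, 7, 0, 0, 0, 0, 20], [0, 6, 0, 0, 0, 0, 20], [0, 4, 0, 0, 0, 0, 20], [0, 2, 0, 0, 0, 0, 20], [0, 1, 0, 0, 0, 0, 20], [0, 0, 0, 0, 0, 0, 20], [0, 0, 0, 0, 0, 0, 20]]}}

```text
t: 12.5
ee_pos: [575.0, 90.5, -24.0]
orientation: [-0.707, -0.0, -0.0, 0.707]
wrist_force: [-1.2, -0.2, 1.4]
gripper_width: 22.6
```

```bash
python3 -c "
from look import *
seatcheck('p2',(575.2,90),30,12.5,24.5)"
```

```text
12.5 [575.   90.5 -24. ] 22.6 [-1.2 -0.2  1.4]
```

View pics/p2.png

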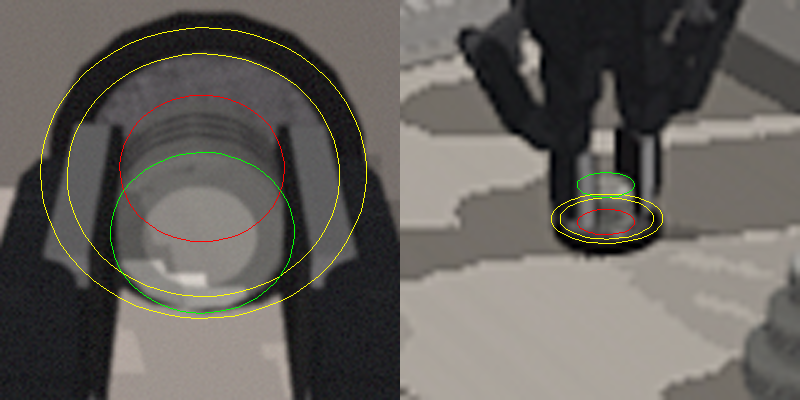

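Emit:
{"op": "drive_tool", "data": {"rows": [[0, 1, 0, 0, 0, 0, 20], [0, 0, 0, 0, 0, 0, 20], [0, 0, 0, 0, 0, 0, 20]]}}

```text
t: 12.98
ee_pos: [575.1, 90.5, -24.8]
orientation: [-0.707, -0.0, -0.0, 0.707]
wrist_force: [-1.0, -0.5, 5.1]
gripper_width: 22.7
```

Emit:
{"op": "drive_tool", "data": {"rows": [[0, 1, 0, 0, 0, 0, 20], [0, 0, 0, 0, 0, 0, 20], [0, 0, 0, 0, 0, 0, 20]]}}

```text
t: 13.35
ee_pos: [575.2, 90.5, -25.5]
orientation: [-0.707, -0.0, -0.0, 0.707]
wrist_force: [-2.1, -0.2, 9.7]
gripper_width: 22.2
```

Contact is made at 10 N. Now I'll open gently.

Emit:
{"op": "drive_tool", "data": {"rows": [[0, 0, 0, 0, 0, 0, 26], [0, 0, 0, 0, 0, 0, 30], [0, 0, 0, 0, 0, 0, 36], [0, 0, 0, 0, 0, 0, 42], [0, 0, 0, 0, 0, 0, 45], [0, 0, 0, 0, 0, 0, 45], [0, -8, 0, 0, 0, 0, 45], [0, -20, 0, 0, 0, 0, 45], [0, -30, 0, 0, 0, 0, 45], [0, -35, 0, 0, 0, 0, 45], [0, 0, 0, 0, 0, 0, 45]]}}

```text
t: 14.72
ee_pos: [575.8, 90.6, 69.3]
orientation: [-0.707, -0.001, -0.001, 0.707]
wrist_force: [-0.8, -0.5, -0.1]
gripper_width: 45.0
```

```bash
python3 -c "
from look import *
seatcheck('p3',(575.2,90),30,12.5,24.5)
w=snapshot('wrist'); seats(w,dict(a=proj(w,(575.2,90,6))))
"
```

```text
14.72 [575.8  90.6  69.3] 45.0 [-0.8 -0.5 -0.1]
a [575.9  91.4] [47.  47.8]
a [575.7  91. ] [36.4 38.1]
```

View pics/p3.png

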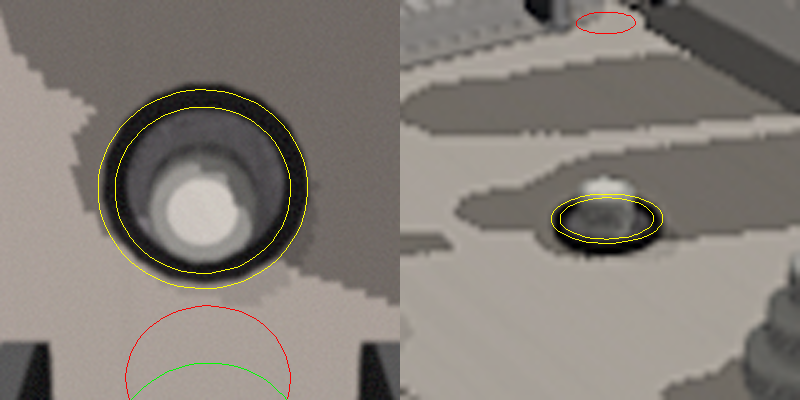

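```bash
cat >> look.py <<'E'
def final(n,seat,rw,rs):
    w=snapshot("wrist"); p=proj(w,(seat[0],seat[1],15)); h=60
    x=int(np.clip(p[0]-h,0,639-2*h)); y=int(np.clip(p[1]-h,0,479-2*h))
    overlay(w,[(seat[0],seat[1],8,rs,(0,255,255)),(seat[0],seat[1],8,rs-4,(0,255,255)),(seat[0],seat[1],22,rw,(0,255,0)),(seat[0],seat[1],4,rw,(0,0,255))],f"pics/{n}.png",(x,y,2*h,2*h),5)
E
python3 -c "
from look import *
final('f1',(575.7,91),12.5,24.5)"
```

```text
(no output)
```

View pics/f1.png

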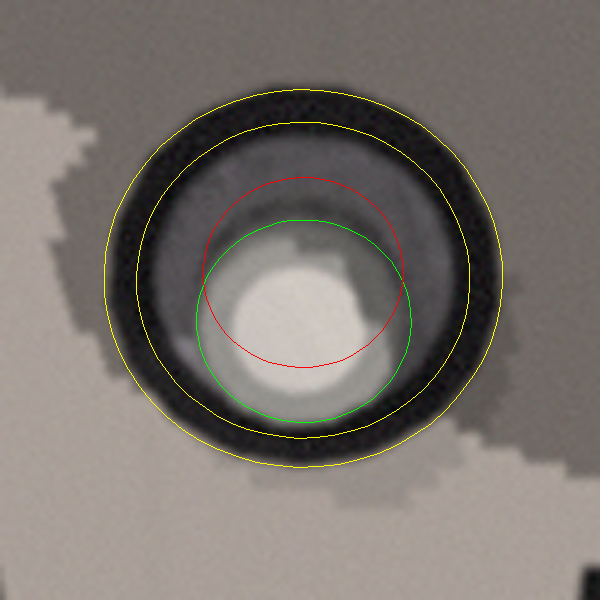

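Weight a is flat and centred to about 1 mm. Next is b.

Emit:
{"op": "drive_tool", "data": {"rows": [[0.5, 0, -20, 0, 0, 0, 58], [0.5, 0, -35, 0, 0, 0, 58], [0.5, 4, -40, 0, 0, 0, 58], [0.5, 6, -35, 0, 0, 0, 58], [0, 8, -20, 0, 0, 0, 58], [0, 6, -8, 0, 0, 0, 58], [0, 0, 0, 0, 0, 0, 58], [0, 0, 0, 0, 0, 0, 58]]}}

```text
t: 15.92
ee_pos: [577.0, -66.6, 42.8]
orientation: [-0.707, -0.0, 0.0, 0.707]
wrist_force: [0.1, 0.2, -0.1]
gripper_width: 57.7
```

```bash
cat >> look.py <<'E'
def stack(n,discs,c=(578,-67.5)):
    w=snapshot("wrist"); o=get_obs(); print(round(o["t"],2),o["ee_pos"].round(1),round(o["gripper_width"],1),o["wrist_force"].round(1))
    D=dict(b=(54,17.5,(0,255,0)),c=(36,23,(255,0,0)),d=(18,29,(0,255,255)))
    p=proj(w,(c[0],c[1],30)); x=int(np.clip(p[0]-100,0,440));y=int(np.clip(p[1]-80,0,280))
    overlay(w,[(c[0],c[1],*D[k]) for k in discs],f"pics/{n}.png",(x,y,200,200),3)
E
python3 -c "
from look import *
stack('k1','bcd')"
```

```text
15.97 [577.1 -66.6  43. ] 58.3 [-0.1 -0.1  0.4]
```

View pics/k1.png

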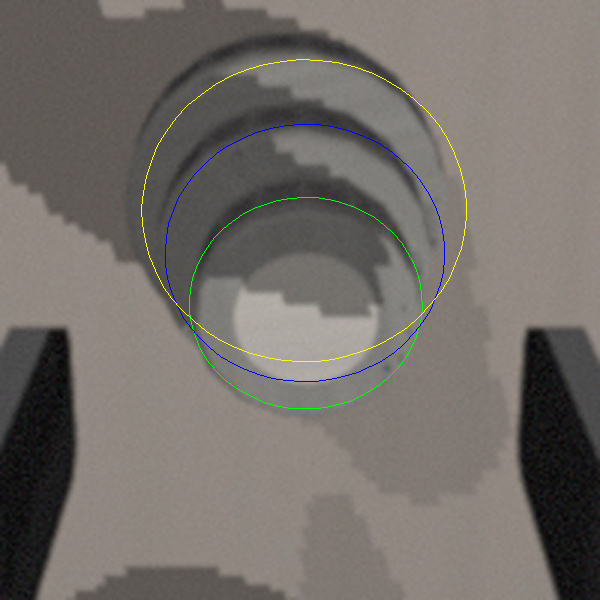

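Emit:
{"op": "drive_tool", "data": {"rows": [[0.5, 8, -0.5, 0, 0, 0, 56], [0.5, 10, -0.5, 0, 0, 0, 54], [0, 9, 0, 0, 0, 0, 54], [0, 5, 0, 0, 0, 0, 52], [0, 3, 0, 0, 0, 0, 48], [0, 0, 0, 0, 0, 0, 44], [0, 0, 0, 0, 0, 0, 40], [0, 0, 0, 0, 0, 0, 36], [0, 0, 0, 0, 0, 0, 32], [0, 0, 0, 0, 0, 0, 29], [0, 0, 0, 0, 0, 0, 29], [0, 0, 0, 0, 0, 0, 29]], "newtons": 40}}

```text
t: 17.48
ee_pos: [578.1, -68.5, 8.3]
orientation: [0.707, 0.0, 0.0, -0.707]
wrist_force: [-0.9, 0.3, 5.2]
gripper_width: 32.2
```

Emit:
{"op": "drive_tool", "data": {"rows": [[0, -2, 0, 0, 0, 0, 29], [0, -4, 0, 0, 0, 0, 29], [0, -10, 0, 0, 0, 0, 29], [0, -14, 0, 0, 0, 0, 29], [0, -14, 0, 0, 0, 0, 29], [0, 0, 0, 0, 0, 0, 29]]}}

```text
t: 18.23
ee_pos: [578.6, -68.6, 53.3]
orientation: [0.707, 0.001, 0.001, -0.707]
wrist_force: [0.4, 0.1, -0.4]
gripper_width: 32.5
```

```bash
python3 -c "
from look import *
look('l4',(200,230,240,240))"
```

```text
18.23 [578.6 -68.6  53.3] 32.5 [ 0.4  0.1 -0.4]
```

View pics/l4.png

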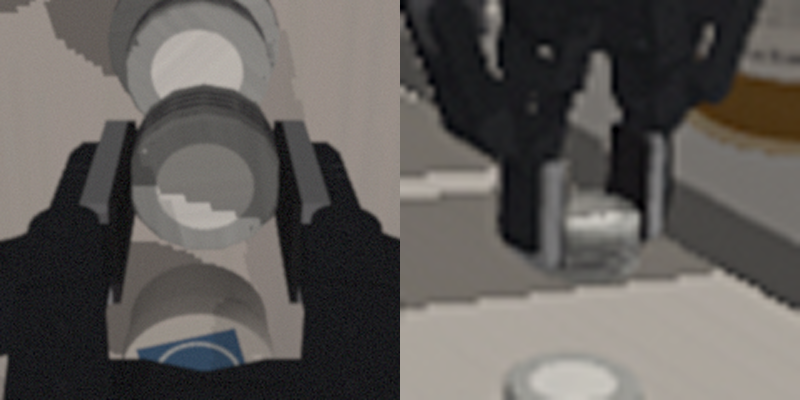

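Emit:
{"op": "drive_tool", "data": {"rows": [[-10, 0, -8, 0, 0, 0, 29], [-22, 0, -18, 0, 0, 0, 29], [-30, 0, -25, 0, 0, 0, 29], [-30, 5, -25, 0, 0, 0, 29], [-25, 12, -22, 0, 0, 0, 29], [-17, 12, -14, 0, 0, 0, 29], [-8, 12, -7, 0, 0, 0, 29], [-2, 10, -2, 0, 0, 0, 29], [0, 0, 0, 0, 0, 0, 29], [0, 0, 0, 0, 0, 0, 29]]}}

```text
t: 19.58
ee_pos: [434.4, -189.2, 0.9]
orientation: [0.707, 0.0, -0.0, -0.707]
wrist_force: [0.9, -0.0, -1.6]
gripper_width: 32.6
```

```bash
python3 -c "
from look import *
seatcheck('p4',(435,-189),27.7,17.5,29.5,off=(0,1))"
```

```text
19.57 [ 434.4 -189.2    0.9] 32.6 [ 0.9 -0.  -1.6]
```

View pics/p4.png

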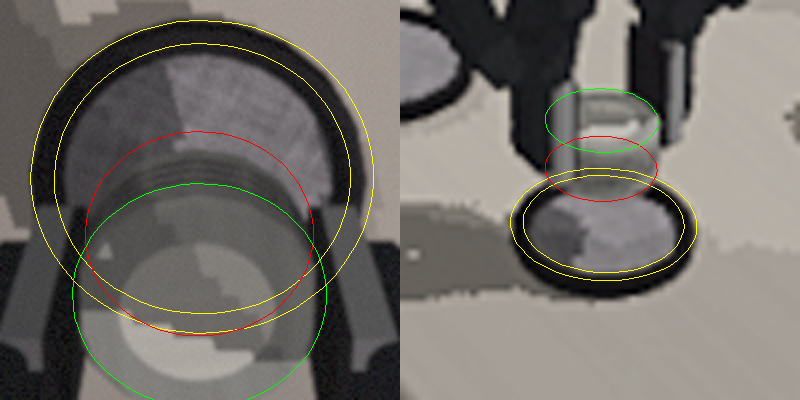

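Emit:
{"op": "drive_tool", "data": {"rows": [[0, 6, -1, 0, 0, 0, 29], [0, 7, 0, 0, 0, 0, 29], [0, 5, 0, 0, 0, 0, 29], [0, 3, 0, 0, 0, 0, 29], [0, 1.5, 0, 0, 0, 0, 29], [0, 0, 0, 0, 0, 0, 29], [0, 0, 0, 0, 0, 0, 29]]}}

```text
t: 20.55
ee_pos: [434.1, -190.5, -21.6]
orientation: [0.707, 0.0, 0.0, -0.707]
wrist_force: [-0.2, 0.2, -0.8]
gripper_width: 32.3
```

Emit:
{"op": "drive_tool", "data": {"rows": [[0, 1, 0, 0, 0, 0, 29], [0, 0, 0, 0, 0, 0, 29], [0, 0, 0, 0, 0, 0, 29]]}}

```text
t: 20.92
ee_pos: [434.0, -190.5, -22.7]
orientation: [-0.707, -0.0, -0.0, 0.707]
wrist_force: [-0.2, 0.4, -1.9]
gripper_width: 32.1
```

```bash
python3 -c "
from look import *
seatcheck('p5',(434.7,-190),27.7,17.5,29.5,off=(0,1))"
```

```text
20.93 [ 434.  -190.5  -22.7] 32.1 [-0.2  0.4 -1.9]
```

View pics/p5.png

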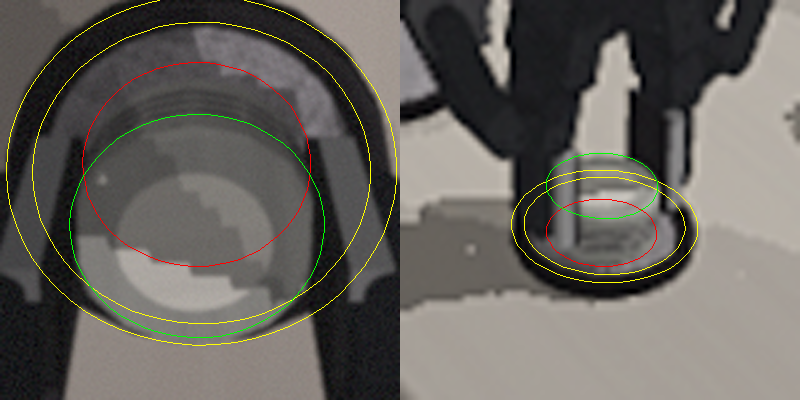

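Emit:
{"op": "drive_tool", "data": {"rows": [[0, 1, 0, 0, 0, 0, 29], [0, 0, 0, 0, 0, 0, 29], [0, 0, 0, 0, 0, 0, 29]]}}

```text
t: 21.4
ee_pos: [434.0, -190.5, -23.7]
orientation: [-0.707, -0.0, -0.0, 0.707]
wrist_force: [0.4, -0.5, 0.6]
gripper_width: 32.6
```

Emit:
{"op": "drive_tool", "data": {"rows": [[0, 0.8, 0, 0, 0, 0, 29], [0, 0, 0, 0, 0, 0, 29], [0, 0, 0, 0, 0, 0, 29]]}}

```text
t: 21.78
ee_pos: [434.0, -190.5, -23.8]
orientation: [0.707, 0.0, 0.0, -0.707]
wrist_force: [-2.3, 0.6, 15.1]
gripper_width: 32.5
```

Contact at the expected height. Releasing.

Emit:
{"op": "drive_tool", "data": {"rows": [[0, -0.5, 0, 0, 0, 0, 33], [0, 0, 0, 0, 0, 0, 37], [0, 0, 0, 0, 0, 0, 42], [0, 0, 0, 0, 0, 0, 48], [0, 0, 0, 0, 0, 0, 54], [0, 0, 0, 0, 0, 0, 54], [0, -8, 0, 0, 0, 0, 54], [0, -20, 0, 0, 0, 0, 54], [0, -30, 0, 0, 0, 0, 54], [0, -35, 0, 0, 0, 0, 54], [0, 0, 0, 0, 0, 0, 54]]}}

```text
t: 23.15
ee_pos: [434.9, -191.0, 71.4]
orientation: [0.708, 0.001, 0.001, -0.706]
wrist_force: [-0.4, 0.1, -0.7]
gripper_width: 53.5
```

```bash
python3 -c "
from look import *
w=snapshot('wrist'); seats(w,dict(b=proj(w,(434.7,-190,6))))
final('f2',(434.7,-190),17.5,29.5)"
```

```text
b [ 434.2 -189.6] [56.7 57.6]
b [ 434.6 -190.1] [46.  49.8]
```

View pics/f2.png

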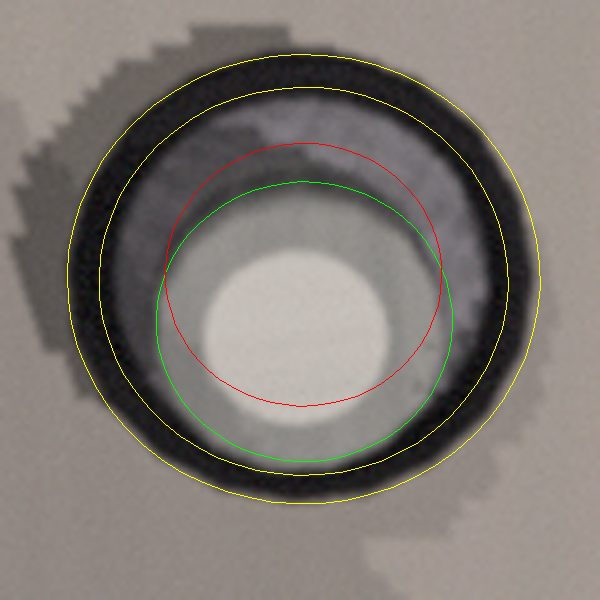

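Emit:
{"op": "drive_tool", "data": {"rows": [[8, 0, 8, 0, 0, 0, 68], [22, 0, 18, 0, 0, 0, 68], [30, 0, 26, 0, 0, 0, 68], [32, 5, 27, 0, 0, 0, 68], [25, 10, 22, 0, 0, 0, 68], [16, 12, 14, 0, 0, 0, 68], [8, 10, 7, 0, 0, 0, 68], [1, 4, 1, 0, 0, 0, 68], [0, 0, 0, 0, 0, 0, 68], [0, 0, 0, 0, 0, 0, 68]]}}

```text
t: 24.5
ee_pos: [575.7, -68.1, 28.4]
orientation: [0.707, -0.0, 0.0, -0.707]
wrist_force: [0.4, -0.2, 1.3]
gripper_width: 68.0
```

```bash
python3 -c "
from look import *
stack('k2','cd')"
```

```text
24.55 [575.8 -68.1  28.5] 68.2 [-0.1 -0.1 -0.1]
```

View pics/k2.png

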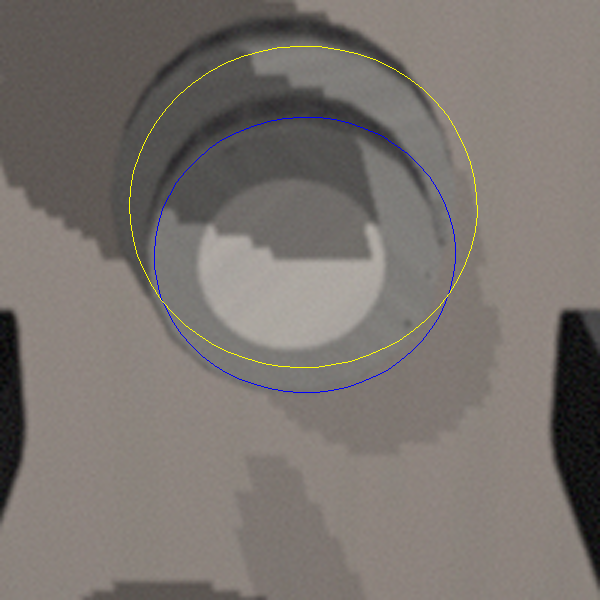

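Emit:
{"op": "drive_tool", "data": {"rows": [[0.2, 8, 0, 0, 0, 0, 66], [0, 10, 0, 0, 0, 0, 64], [0, 10, 0, 0, 0, 0, 62], [0, 7, 0, 0, 0, 0, 60], [0, 4.5, 0, 0, 0, 0, 56], [0, 0, 0, 0, 0, 0, 52], [0, 0, 0, 0, 0, 0, 48], [0, 0, 0, 0, 0, 0, 44], [0, 0, 0, 0, 0, 0, 40], [0, 0, 0, 0, 0, 0, 38], [0, 0, 0, 0, 0, 0, 38], [0, 0, 0, 0, 0, 0, 38]], "newtons": 45}}

```text
t: 26.05
ee_pos: [576.3, -67.5, -10.9]
orientation: [0.707, 0.0, 0.0, -0.707]
wrist_force: [-1.1, 0.4, 5.7]
gripper_width: 43.1
```

Emit:
{"op": "drive_tool", "data": {"rows": [[0, -2, 0, 0, 0, 0, 38], [0, -4, 0, 0, 0, 0, 38], [0, -10, 0, 0, 0, 0, 38], [0, -14, 0, 0, 0, 0, 38], [0, -14, 0, 0, 0, 0, 38], [0, 0, 0, 0, 0, 0, 38]]}}

```text
t: 26.8
ee_pos: [576.8, -67.6, 34.0]
orientation: [0.707, 0.001, 0.001, -0.707]
wrist_force: [0.0, -0.3, -2.0]
gripper_width: 43.3
```

```bash
python3 -c "
from look import *
look('l5',(200,230,240,240))"
```

```text
26.8 [576.8 -67.6  34. ] 43.3 [ 0.  -0.3 -2. ]
```

View pics/l5.png

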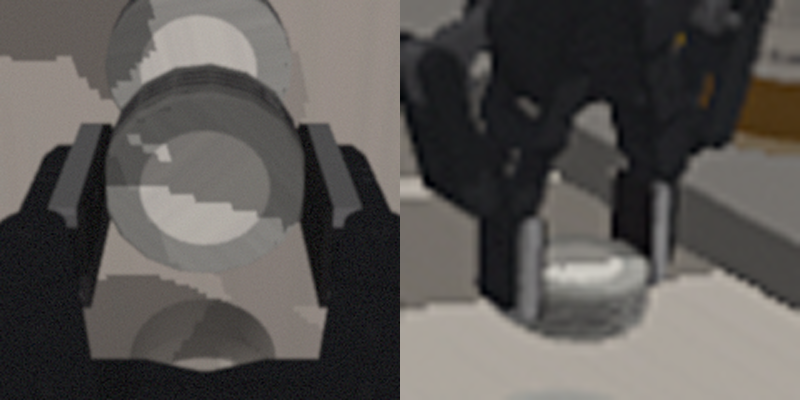

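Emit:
{"op": "drive_tool", "data": {"rows": [[-8, 0, 0, 0, 0, 0, 38], [-20, 0, 0.5, 0, 0, 0, 38], [-30, 0, 0.5, 0, 0, 0, 38], [-32, 0, 0.5, 0, 0, 0, 38], [-28, 4, 0.5, 0, 0, 0, 38], [-20, 8, 0, 0, 0, 0, 38], [-11, 8, 0, 0, 0, 0, 38], [-5, 8, 0, 0, 0, 0, 38], [0, 0, 0, 0, 0, 0, 38], [0, 0, 0, 0, 0, 0, 38]]}}

```text
t: 28.15
ee_pos: [422.6, -65.6, 4.5]
orientation: [0.707, 0.0, 0.0, -0.707]
wrist_force: [0.4, -0.2, -2.2]
gripper_width: 43.4
```

```bash
python3 -c "
from look import *
seatcheck('p6',(422,-65),28.9,23,35)
print(get_obs()['joints'].round(2))
w=snapshot('wrist'); seats(w,dict(c=proj(w,(422,-65,6))))"
```

```text
28.15 [422.6 -65.6   4.5] 43.4 [ 0.4 -0.2 -2.2]
[-0.31  0.57  2.21  0.    0.36 -0.31]
```

View pics/p6.png

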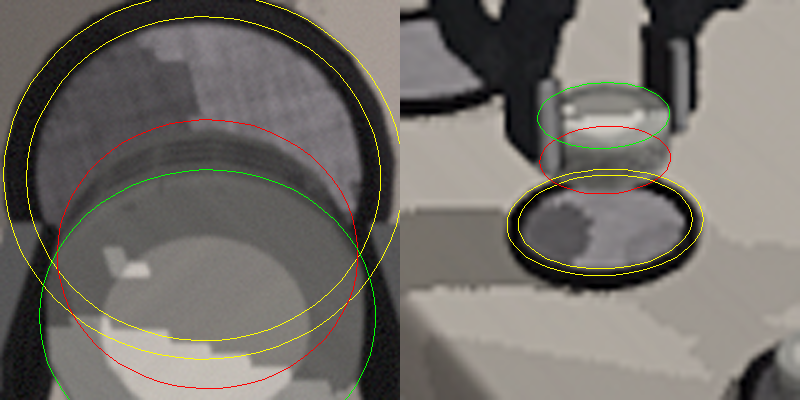

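Emit:
{"op": "drive_tool", "data": {"rows": [[-0.7, 7, 0, 0, 0, 0, 38], [-0.5, 8, 0, 0, 0, 0, 38], [0, 7, 0, 0, 0, 0, 38], [0, 4, 0, 0, 0, 0, 38], [0, 1.5, 0, 0, 0, 0, 38], [0, 0, 0, 0, 0, 0, 38], [0, 0, 0, 0, 0, 0, 38]]}}

```text
t: 29.18
ee_pos: [421.1, -65.5, -22.9]
orientation: [0.707, 0.0, 0.0, -0.707]
wrist_force: [-0.6, -0.4, -2.0]
gripper_width: 43.2
```

```bash
python3 -c "
from look import *
seatcheck('p7',(421.3,-65.5),28.9,23,35)
print(get_obs()['joints'].round(2), R.from_quat(get_obs()['orientation']).as_matrix().round(3).tolist())"
```

```text
29.18 [421.1 -65.5 -22.9] 43.2 [-0.6 -0.4 -2. ]
[-0.31  0.63  2.22  0.    0.29 -0.31] [[1.0, 0.0, -0.0], [0.0, -0.0, 1.0], [0.0, -1.0, -0.0]]
```

View pics/p7.png

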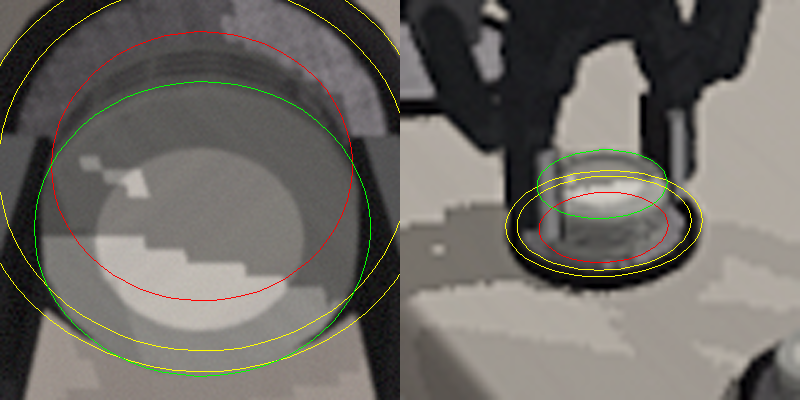

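Aligned. Lowering to contact.

Emit:
{"op": "drive_tool", "data": {"rows": [[0, 1.2, 0, 0, 0, 0, 38], [0, 0, 0, 0, 0, 0, 38], [0, 0, 0, 0, 0, 0, 38]]}}

```text
t: 29.65
ee_pos: [421.0, -65.5, -24.2]
orientation: [-0.707, 0.0, -0.0, 0.707]
wrist_force: [-0.3, 0.2, -1.3]
gripper_width: 43.2
```

Emit:
{"op": "drive_tool", "data": {"rows": [[0, 0.8, 0, 0, 0, 0, 38], [0, 0, 0, 0, 0, 0, 38], [0, 0, 0, 0, 0, 0, 38]]}}

```text
t: 30.02
ee_pos: [421.0, -65.5, -24.9]
orientation: [-0.707, -0.0, -0.0, 0.707]
wrist_force: [-0.5, 0.4, 3.7]
gripper_width: 43.1
```

Emit:
{"op": "drive_tool", "data": {"rows": [[0, 0, 0, 0, 0, 0, 44], [0, 0, 0, 0, 0, 0, 48], [0, 0, 0, 0, 0, 0, 53], [0, 0, 0, 0, 0, 0, 58], [0, 0, 0, 0, 0, 0, 63], [0, 0, 0, 0, 0, 0, 63], [0, -8, 0, 0, 0, 0, 63], [0, -20, 0, 0, 0, 0, 63], [0, -30, 0, 0, 0, 0, 63], [0, -35, 0, 0, 0, 0, 63], [0, 0, 0, 0, 0, 0, 63]]}}

```text
t: 31.4
ee_pos: [421.9, -65.7, 70.2]
orientation: [0.708, 0.002, 0.001, -0.707]
wrist_force: [-0.2, -0.2, -1.0]
gripper_width: 63.1
```

```bash
python3 -c "
from look import *
w=snapshot('wrist'); seats(w,dict(c=proj(w,(421.3,-65.5,6))))
final('f3',(421.3,-65.5),23,35)"
```

```text
c [421.1 -64.5] [67.4 68.7]
c [421.4 -65.2] [57.  61.1]
```

View pics/f3.png

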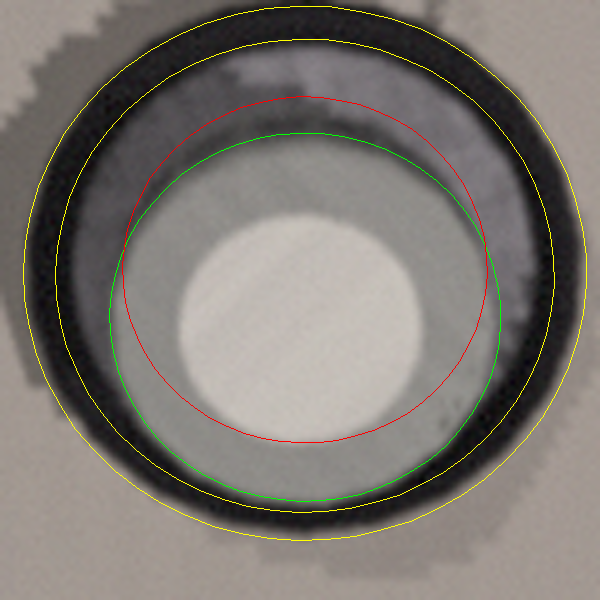

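Emit:
{"op": "drive_tool", "data": {"rows": [[8, 0, 0, 0, 0, 0, 80], [20, 0, -0.5, 0, 0, 0, 80], [30, 0, -0.5, 0, 0, 0, 80], [32, 5, -0.5, 0, 0, 0, 80], [28, 12, -0.5, 0, 0, 0, 80], [20, 14, 0, 0, 0, 0, 80], [11, 14, 0, 0, 0, 0, 80], [5, 8, 0, 0, 0, 0, 80], [0, 0, 0, 0, 0, 0, 80], [0, 0, 0, 0, 0, 0, 80]]}}

```text
t: 32.75
ee_pos: [574.7, -67.5, 15.3]
orientation: [-0.707, 0.0, -0.0, 0.707]
wrist_force: [-0.6, 0.5, 0.2]
gripper_width: 80.2
```

```bash
python3 -c "
from look import *
stack('k3','d',(575,-67.5))"
```

```text
32.8 [574.8 -67.6  15.5] 80.0 [-0.2 -0.1 -0.2]
```

View pics/k3.png

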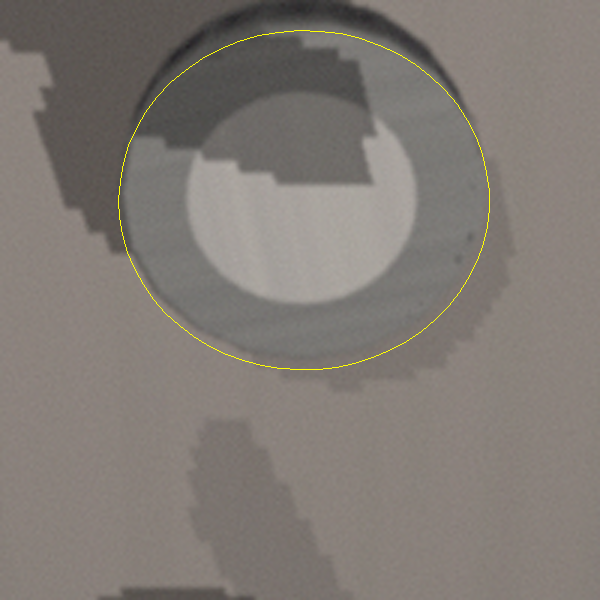

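Emit:
{"op": "drive_tool", "data": {"rows": [[0, 9, 0.5, 0, 0, 0, 80], [0, 12, 0, 0, 0, 0, 78], [0, 12, 0, 0, 0, 0, 76], [0, 8, 0, 0, 0, 0, 74], [0, 5, 0, 0, 0, 0, 70], [0, 0, 0, 0, 0, 0, 66], [0, 0, 0, 0, 0, 0, 62], [0, 0, 0, 0, 0, 0, 58], [0, 0, 0, 0, 0, 0, 54], [0, 0, 0, 0, 0, 0, 50], [0, 0, 0, 0, 0, 0, 50], [0, 0, 0, 0, 0, 0, 50]], "newtons": 55}}

```text
t: 34.3
ee_pos: [575.1, -67.0, -30.2]
orientation: [0.707, 0.0, 0.0, -0.707]
wrist_force: [-2.2, -0.3, 7.5]
gripper_width: 54.7
```

Emit:
{"op": "drive_tool", "data": {"rows": [[0, -2, 0, 0, 0, 0, 50], [0, -4, 0, 0, 0, 0, 50], [0, -10, 0, 0, 0, 0, 50], [0, -14, 0, 0, 0, 0, 50], [0, -10, 0, 0, 0, 0, 50], [0, 0, 0, 0, 0, 0, 50]]}}

```text
t: 35.05
ee_pos: [575.5, -67.1, 10.1]
orientation: [0.707, 0.001, 0.001, -0.707]
wrist_force: [1.3, 0.2, -4.4]
gripper_width: 54.5
```

```bash
python3 -c "
from look import *
look('l6',(200,200,240,240),(340,210,80,80))"
```

```text
35.05 [575.5 -67.1  10.1] 54.5 [ 1.3  0.2 -4.4]
```

View pics/l6.png

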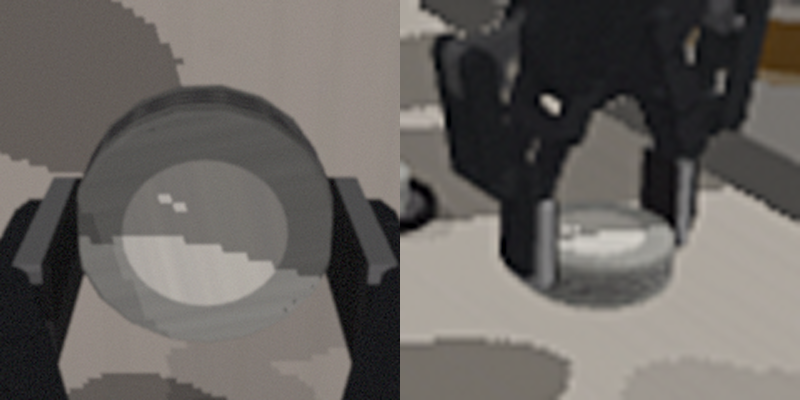

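Emit:
{"op": "drive_tool", "data": {"rows": [[-6, -6, 6, 0, 0, 0, 50], [-16, -8, 15, 0, 0, 0, 50], [-25, -6, 25, 0, 0, 0, 50], [-30, 0, 30, 0, 0, 0, 50], [-30, 0, 30, 0, 0, 0, 50], [-24, 5, 23, 0, 0, 0, 50], [-14, 8, 13, 0, 0, 0, 50], [-7, 8, 7, 0, 0, 0, 50], [-2, 4, 2, 0, 0, 0, 50], [0, 0, 0, 0, 0, 0, 50], [0, 0, 0, 0, 0, 0, 50]]}}

```text
t: 36.52
ee_pos: [421.5, 83.7, 4.1]
orientation: [-0.707, 0.0, -0.0, 0.707]
wrist_force: [0.1, -0.2, -4.2]
gripper_width: 55.0
```

```bash
python3 -c "
from look import *
seatcheck('p8',(421.5,84),30.2,29,41)"
```

```text
36.52 [421.5  83.7   4.1] 55.0 [ 0.1 -0.2 -4.2]
```

View pics/p8.png

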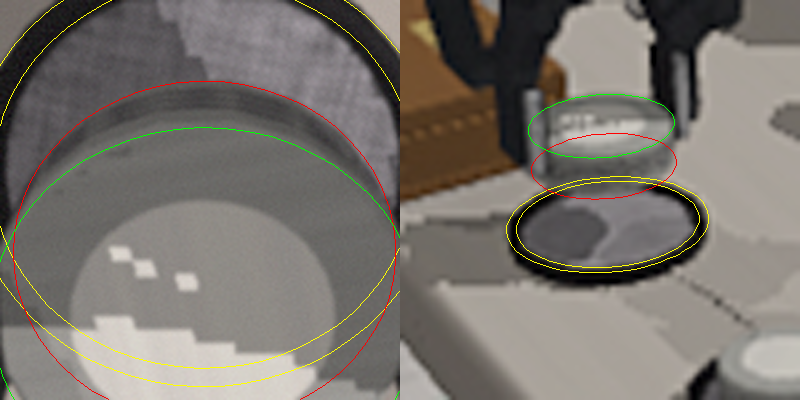

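Emit:
{"op": "drive_tool", "data": {"rows": [[0, 7, 0.3, 0, 0, 0, 50], [0, 9, 0, 0, 0, 0, 50], [0, 7, 0, 0, 0, 0, 50], [0, 4, 0, 0, 0, 0, 50], [0, 1.5, 0, 0, 0, 0, 50], [0, 0, 0, 0, 0, 0, 50], [0, 0, 0, 0, 0, 0, 50]]}}

```text
t: 37.5
ee_pos: [421.1, 84.3, -24.3]
orientation: [-0.707, -0.0, -0.0, 0.707]
wrist_force: [0.1, -0.6, -5.1]
gripper_width: 54.8
```

```bash
python3 -c "
from look import *
seatcheck('p9',(421.5,84),30.2,29,41)"
```

```text
37.5 [421.1  84.3 -24.3] 54.8 [ 0.1 -0.6 -5.1]
```

View pics/p9.png

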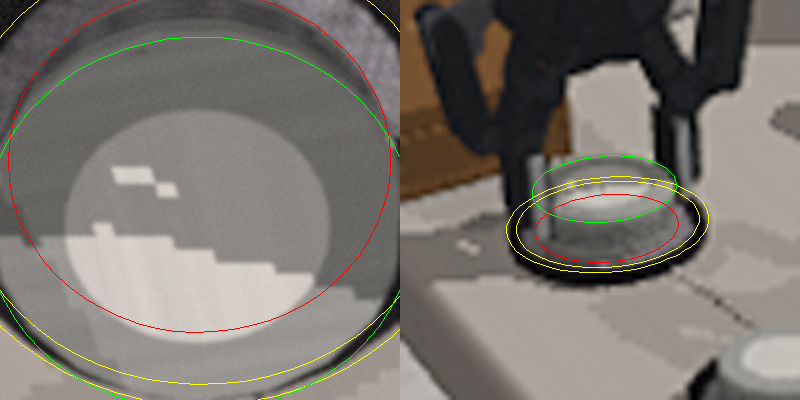

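Emit:
{"op": "drive_tool", "data": {"rows": [[0, 1.2, 0, 0, 0, 0, 50], [0, 0, 0, 0, 0, 0, 50], [0, 0, 0, 0, 0, 0, 50]]}}

```text
t: 37.98
ee_pos: [421.0, 84.3, -25.7]
orientation: [-0.707, 0.0, -0.0, 0.707]
wrist_force: [-1.1, 0.2, -4.3]
gripper_width: 54.6
```

Emit:
{"op": "drive_tool", "data": {"rows": [[0, 0.8, 0, 0, 0, 0, 50], [0, 0, 0, 0, 0, 0, 50], [0, 0, 0, 0, 0, 0, 50]]}}

```text
t: 38.35
ee_pos: [421.0, 84.3, -26.2]
orientation: [-0.707, -0.0, -0.0, 0.707]
wrist_force: [-0.9, -0.1, 6.5]
gripper_width: 54.9
```

Contact (−4 to +6.5 N). Releasing to 76 mm and lifting.

Emit:
{"op": "drive_tool", "data": {"rows": [[0, 0, 0, 0, 0, 0, 56], [0, 0, 0, 0, 0, 0, 60], [0, 0, 0, 0, 0, 0, 65], [0, 0, 0, 0, 0, 0, 70], [0, 0, 0, 0, 0, 0, 76], [0, 0, 0, 0, 0, 0, 76], [0, -8, 0, 0, 0, 0, 76], [0, -20, 0, 0, 0, 0, 76], [0, -30, 0, 0, 0, 0, 76], [0, -40, 0, 0, 0, 0, 76], [0, -40, 0, 0, 0, 0, 76], [10, -30, -30, 0, 0, 0, 76], [20, 0, -30, 0, 0, 0, 76], [0, 0, 0, 0, 0, 0, 76], [0, 0, 0, 0, 0, 0, 76]]}}

```text
t: 40.22
ee_pos: [450.3, 24.5, 141.5]
orientation: [-0.707, 0.0, 0.0, 0.707]
wrist_force: [-1.1, 0.3, 0.2]
gripper_width: 76.0
```

Run:
```python
from look import *
o=get_obs(); print(o["t"],o["ee_pos"])
w=snapshot("wrist"); cv2.imwrite("pics/wf.png",w["color"])
S=dict(a=(575.6,91.2,12.5,24.5),b=(434.5,-190,17.5,29.5),c=(421.3,-65,23,35),d=(421.5,84,29,41))
seats(w,{k:proj(w,(v[0],v[1],6)) for k,v in S.items()})
C=[]
for v in S.values(): C+=[(v[0],v[1],8,v[3],(0,255,255)),(v[0],v[1],22,v[2],(0,255,0))]
overlay(w,C,"pics/wfo.png",(0,0,640,480),1.25)
s=snapshot("scene"); cv2.imwrite("pics/sf.png",cv2.resize(s["color"][210:370,200:460],None,fx=3,fy=3,interpolation=cv2.INTER_CUBIC))
for n,z in(("swab_tin_mid",15),("weight_case_mid",21)): print(n,[ray(s,d["location"],z).tolist() for d in landmark_of("scene",n)[:2]])
```

```text
40.225 [450.28694861  24.52729643 141.52392956]
a [574.6  90.5] [46.7 49. ]
a [574.7  90. ] [37.1 37.8]
b [ 435.5 -188. ] [46.9 49.9]
c [421.6 -64.3] [63.5 67.7]
d [421.3  84.2] [79.1 79.5]
d [421.9  84. ] [69.3 70.7]
swab_tin_mid []
weight_case_mid [[397.5, 240.2, 21.0]]
```

View pics/wfo.png

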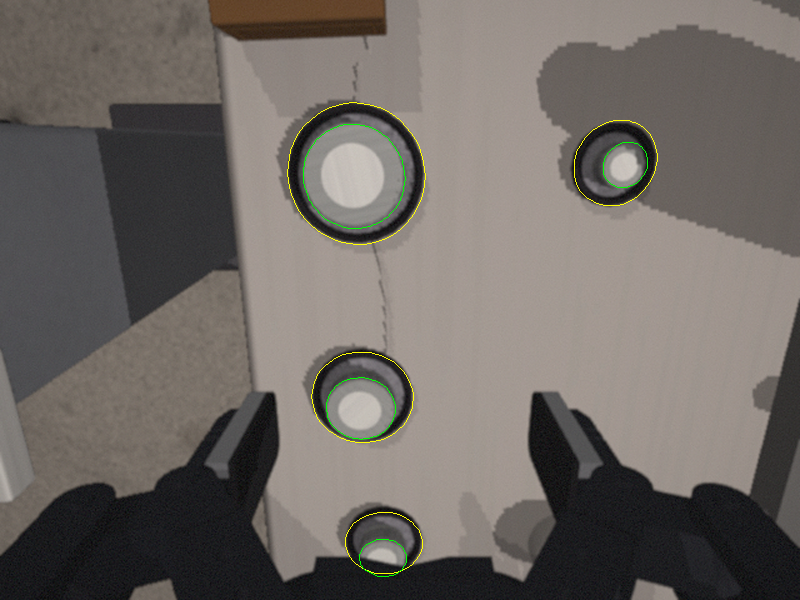

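View pics/sf.png

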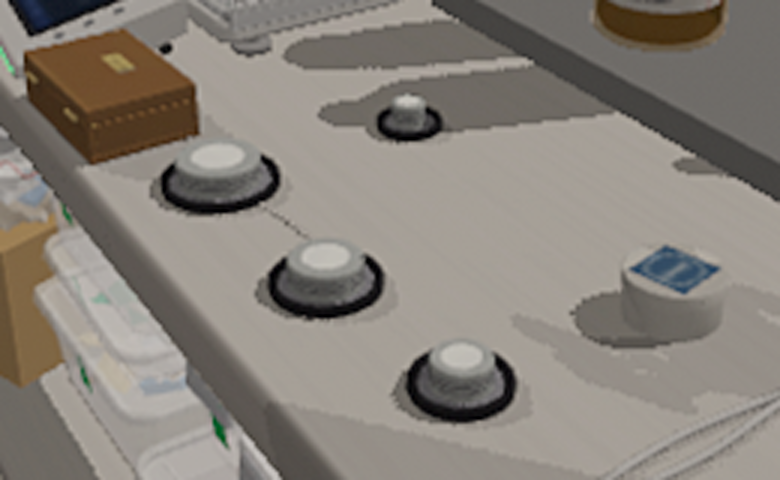

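All four weights sit flat in their dishes. The network's case landmark differs by about 15 mm from the start, so I'll check that against the starting picture.

Run:
```python
from look import *
s=snapshot("scene")["color"]; a=cv2.imread("pics/scene0.png")
for n,(x,y,w,h) in dict(case=(203,215,68,50),tin=(402,284,46,44)).items():
    t=a[y:y+h,x:x+w]; r=cv2.matchTemplate(s[y-12:y+h+12,x-12:x+w+12],t,cv2.TM_CCOEFF_NORMED); _,v,_,l=cv2.minMaxLoc(r); print(n,v,(l[0]-12,l[1]-12))
```

```text
case 0.9347551465034485 (0, 0)
tin 0.9617778062820435 (0, 0)
```

Neither the case nor the tin has moved (0 px shift in the scene view). Handing in.

```bash
python3 -c "
from workcell import *
print(sign_off())"
```

```text
the job is handed in; nothing more can be done
None
```

I took the stack apart from the top down (a, b, c, d) and set each weight in its own dish: lowered to light contact (about 4–15 N), released, then lifted clear. I handed in at about 40 s with the gripper clear of everything; sign-off gives no verdict.

**Final checks:** In the wrist and scene pictures all four weights lie flat inside their rims. Their centres look to be within about 2 mm of the dish centres. The tin and the case show no shift against the starting picture.

**Disagreements:**
- **Fingertip position:** both cameras showed the fingertips about 34–37 mm behind the reported TCP. I went by what the cameras showed, which is why the TCP read below zero at the seats.
- **Gripper opening:** it read about 2–3 mm smaller than each weight's diameter while gripping.
- **Weight a grasp:** the fingertips were only about 4 mm above its underside, so they may have touched the dish rim as it was set down. It still seated flat.
- **Network results:** in the last picture the network missed the tin and placed the case about 15 mm from where it had at the start. The image comparison contradicted that shift.

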